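Roll a rubber-covered roller under the dial gauge

ROBOT

A 7-joint arm with a two-finger parallel gripper is mounted at the origin on the work surface. World frame = base frame: x ahead of the robot, y to its left, z up, the work surface at z = 0. Lengths are in m, angles in rad, forces in N, time in s.
With the tool pointing down it reaches from about 0.4 to 0.85 m from the base axis. Payload 10.4 kg.
Tool frame: the origin (TCP) lies on the centre line of the jaws, within the pads' length; the fingertips stand 22 mm ahead of it and the grasp point (between the pads) lies 3 mm ahead of it; z points along the fingers, y is the direction in which the jaws open and shut (so a half turn about z gives the same grasp; the last joint's range is limited). The gripper opens to 85 mm and grips with 20 to 120 N. Pads are 22 mm wide; open, the fingers measure 114 mm over their backs; the gripper's body (76 mm by 85 mm) begins 54 mm behind the grasp point. The pads swing forward as they close: fully open they stand 13 mm farther back than shut.
Start: joints at [-1.24, 0.332, -0.065, 1.46, 0.022, 1.35, -0.088], TCP at [0.217, 0.586, 0.218] pointing down, gripper open.
Joint ranges: [-2.6, 2.6], [-0.5, 2.12], [-1.47, 1.34], [0.16, 2.42], [-1.27, 4.41], [0.06, 2.06], [-2.6, 2.6]. Speed limits (rad/s): [2.22, 2.22, 2.79, 2.79, 3.14, 3.14, 3.14].

INTERFACE

Orientations are given as a unit quaternion [x, y, z, w].
In Python, from workcell import manip gives the robot as it stands. The module is installed in compiled form; this text tells all that it offers.
- The arm moves only by the shell command python3 -m crank 'ROWS' [FORCE]. ROWS is JSON, a list of rows, each a list of 3 entries, a list of its own where there are three numbers: the opening, from -1 (shut) to 1 (fully open), then the shift along the tool's x, y, z normalised to -1 to 1, where 1 is 80 mm, then the turn, a rotation vector about the tool's x, y, z normalised to -1 to 1, where 1 is pi/4 rad. In form: [[jaw, [tx, ty, tz], [ax, ay, az]], ...]. A call has exactly 5 rows; each row shifts and turns the commanded pose from where the row before left it, along the tool's axes as they then stand; what a row does not reach is not made up. A row lasts 1/10 s, in which the tool goes at most 50 mm and 8.59 degrees, less where a joint would pass 70% of its speed; a pose out of reach is approached as far as the arm can. A call with a number of a shift or a turn outside -1 to 1 is refused whole. A call with a gripper value outside its range is refused whole. The fingers move at their own pace and stop on an object; FORCE is the grip in N (left out, the last holds). Time passes only in rows, so rows that do not move let the fingers close, or fill a call up. It gives the time, the measured TCP pose, the force and the opening at its end, in the units of the state.
- manip.get_obs(): the state, without advancing time (a new reading comes with each control period).
- manip.camera(name): name is "scene" or "top" or "wrist"; returns the picture (384x512x3 uint8, blue, green, red); there is no depth.
- manip.camera_info(name): a dict with "K" (3x3 intrinsics, pixels), "k1" (the pictures are not rectified: a ray, as slopes to the right and down, at radius r is drawn at 1 + k1 r^2 times it, then the intrinsics apply), "camera_from_world" (4x4, takes a point from world to camera coordinates); the wrist camera has in their place "mount" (4x4, takes a point from camera to tool coordinates, whose origin is the TCP and whose axes are the flange's). Camera axes: x right, y down, z forward; pixel columns grow to the right and rows downward; lengths in m; the calibration is good to about 2 mm. A picture is of the moment at which its call begins: read the wrist's pose just before it. camera_info takes no time and is no camera call.
- manip.hand_in(): hands the job in, once; it reports no verdict.
The state is a dict: "clock": time; "joint_pos": joint angles; "joint_velocities": joint speeds; "tau": joint torques, N m; "position": TCP position; "ee_rot": TCP orientation; "ft_force": force on the tool from outside, world axes, zero at the start; "torque": the same for the moment, N m; "grip_width": opening from 0.0 (shut) to 1.0 (fully open).
Only numpy, scipy, OpenCV 4.12 (cv2) and the standard library are available. Lean on these libraries where they do the work, as an engineer would, in place of code of your own. Each camera call takes 0.05 s, during which the arm holds its last target.

TASK

Gauge the rubber-covered roller that lies on the stone plate: with fingertips on top of it, roll it across the plate until the top of the roller is centred under the flat foot of the dial gauge, lifting the foot, and leave it at rest there. Only roll it from above: do not grip it, lift it, drag it without turning, or reach down to push its side. Do not touch the gauge or its column, and leave the setting block on the plate, the stack of rings and the nut driver where they are.

Things in the scene. Friction and masses are not known exactly. Their poses are not given: they have to be found in the camera images.
- plate: Grey stone plate of a comparator stand, 340 x 340 mm, 30 mm thick, flat on the bench, immovable. Origin: centre of its underside; z up; x points from the robot's side to the gauge column, y to the left. The roller rolls along its y, one way or the other.
- gauge: Gauge stand on the plate; origin: middle of the plate's top, axes as the plate's. Steel column 28 mm thick (base 52 mm), 227 mm high, at x = 135 mm, y = 0. A 22 mm wide arm, underside 80 mm above the plate, runs from it to the dial gauge over x = 30 mm, y = 0: dial case 58 mm across, 22 mm thick, centre 127 mm and top 174 mm above the plate. Do not touch.
- roller: Black rubber roller 50 mm thick, 200 mm long, plus a steel journal 20 mm thick, 20 mm long at each end; 0.8 kg. Lies on the plate beside the gauge, about along its x. Origin: mid-length on its axis, 25 mm above the plate; its x runs along the axis to the column's side, y and z turn as it rolls. It rolls without slip and, moving slowly, stops within millimetres when let go.
- track (a point): Point on the roller's axis 60 mm from mid-length towards the column; it must come vertically under the gauge foot. A fingertip pressing the roller's top with a few newtons does not slip: the roller travels half as far as the fingertip, which so runs ahead of it; several short strokes work. Pushed near the robot's end (75 mm from mid-length) it keeps its direction.
- foot (a point): Centre of the underside of the gauge's foot: a steel disc 20 mm in diameter, flat over the middle 14 mm, its rim bevelled 3 mm. It lies at x = +30 mm, y = 0 of the plate, 47 mm above the plate when nothing is under it.
- plunger (a joint): Lift of the gauge foot in m: 0 at rest, about 0.003 with the top of the roller under the foot, 0.010 at the stop. A light spring presses it down with about 1 N.
- block: Setting block, a bare steel cylinder 30 mm in diameter and 50 mm high standing on the plate on the other side of the gauge from the roller; origin: centre of its underside. Leave alone.
- ring_stack: Stack of plated steel rings 76 mm in diameter on a dark rod, on a white base 104 mm in diameter, 162 mm high, standing on the bench to the left of the plate; origin: centre of its underside. Leave alone.
- driver: Inline nut driver lying on the bench to the right of the plate, 235 mm long, 40 mm high; origin: underside, 30 mm ahead of the middle of its body. Leave alone.
There are look-alikes about, which are no part of the job. What is shaped like the roller but blue or red is not meant.

How it is judged:
By the outcome, as a careful person would: the job done as asked, in the order asked, and still so for the second after the job is handed in, with the robot touching nothing.
It also fails if it takes over 54 s, if anything falls off the work surface, if the arm or the gripper's body presses on something with over 40 N, if the wrist force passes 120 N, or if a joint passes its speed limit or range.

## Working session

There is one attempt and no reset: what is moved stays moved. The work goes in short steps, Python scripts to look and compute and a shell command to move; the robot and the scene stay as the last step left them, time stands still between calls to the robot, and variables do not carry over. Pictures are saved under pics/ and viewed, and the job is handed in when it is done.

```bash
mkdir -p pics; ls
python3 - <<'E'
from workcell import manip
import cv2,json
print(manip.get_obs())
for n in ["scene","top","wrist"]:
    print(n,manip.camera_info(n))
    cv2.imwrite(f"pics/{n}0.png",manip.camera(n))
E
```

```text
pics
{'clock': 0.0, 'joint_pos': array([-1.23958629,  0.33290308, -0.06469478,  1.46094058,  0.02159445,
        1.34987984, -0.08849475]), 'joint_velocities': array([ 3.78035335e-04,  4.93389760e-05, -1.33226410e-03,  1.54123654e-03,
        9.22595485e-04, -1.19057687e-03, -1.31404822e-03]), 'tau': array([-5.23032941e-04, -6.25452805e+01,  4.86087624e-02, -3.91594255e+01,
        1.62628584e-02,  1.01573273e-02, -4.10758062e-06]), 'position': array([0.21641849, 0.5859206 , 0.21759678]), 'ee_rot': array([ 1.75973819e-01,  9.84394585e-01, -7.11375453e-04, -9.59568730e-05]), 'ft_force': array([ 0.05980086,  0.11872742, -0.2673033 ]), 'torque': array([-0.03187228, -0.02199488, -0.00070229]), 'grip_width': 0.9967715852630117}
scene {'K': array([[386.65925908,   0.        , 258.22187093],
       [  0.        , 386.65925908, 189.63235847],
       [  0.        ,   0.        ,   1.        ]]), 'k1': 0.011856234089868408, 'camera_from_world': array([[ 0.3332875 ,  0.94282437,  0.00128333, -0.13186185],
       [ 0.678711  , -0.23897844, -0.69443551, -0.22968898],
       [-0.65442404,  0.23231
[... 399 characters left out ...]
33, -0.07667783,  0.42486729],
       [ 0.07677588,  0.00288295, -0.99704421,  1.27512601],
       [ 0.        ,  0.        ,  0.        ,  1.        ]])}
wrist {'K': array([[280.11089095,   0.        , 255.55947122],
       [  0.        , 280.11089095, 192.53118594],
       [  0.        ,   0.        ,   1.        ]]), 'k1': 0.004032591402001206, 'mount': array([[ 8.89851063e-04, -9.52549749e-01, -3.04381641e-01,
         7.74345318e-02],
       [ 9.99999602e-01,  8.25960492e-04,  3.38661191e-04,
         4.52536334e-04],
       [-7.11844226e-05, -3.04381821e-01,  9.52550105e-01,
        -1.56763341e-01],
       [ 0.00000000e+00,  0.00000000e+00,  0.00000000e+00,
         1.00000000e+00]])}
```

View pics/scene0.png

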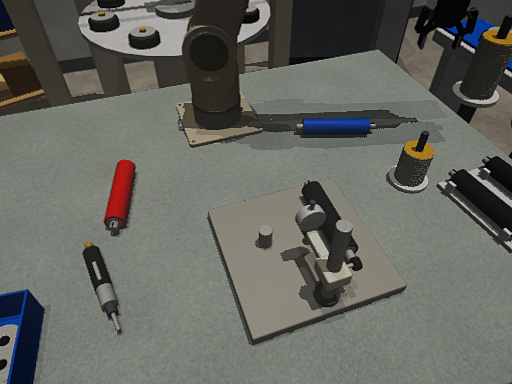

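View pics/top0.png

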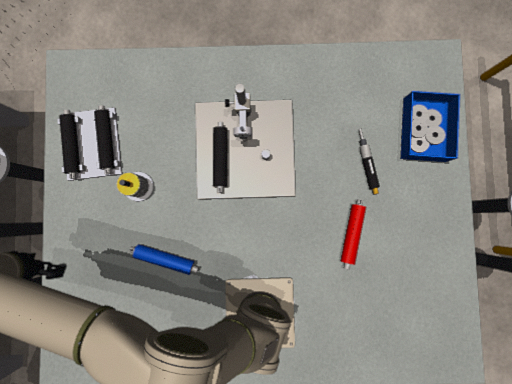

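View pics/wrist0.png

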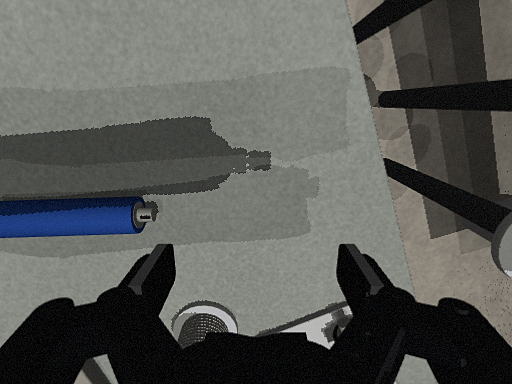

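The top view shows the plate at about (245,150) and the black roller at (220,157), left of the gauge. The setting block is at (266,155), the rings at (135,185) and the driver at (370,165). I'll enlarge it for accurate pixels.

```bash
cat > h.py <<'E'
import numpy as np, cv2
from scipy.spatial.transform import Rotation as R
from workcell import manip
def proj(name,P,T=None):
    ci=manip.camera_info(name)
    M=ci.get("camera_from_world") if T is None else T
    P=np.atleast_2d(P); c=P@M[:3,:3].T+M[:3,3]
    s=c[:,:2]/c[:,2:]; s=s*(1+ci["k1"]*(s**2).sum(1,keepdims=True))
    K=ci["K"]; return s*[K[0,0],K[1,1]]+K[:2,2]
def wristT(pos,q):
    M=np.eye(4);M[:3,:3]=R.from_quat(q).as_matrix();M[:3,3]=pos
    return np.linalg.inv(M@manip.camera_info("wrist")["mount"])
def onz(name,px,z,T=None):
    ci=manip.camera_info(name); M=ci.get("camera_from_world") if T is None else T
    px=np.atleast_2d(np.array(px,float)); K=ci["K"]
    d=(px-K[:2,2])/[K[0,0],K[1,1]]; s=d.copy()
    for _ in range(8): s=d/(1+ci["k1"]*(s**2).sum(1,keepdims=True))
    r=np.c_[s,np.ones(len(s))]@M[:3,:3]; C=-M[:3,:3].T@M[:3,3]
    return C+r*((z-C[2])/r[:,2])[:,None]
E
python3 - <<'E'
import cv2
a=cv2.imread("pics/top0.png")[85:210,180:315]
cv2.imwrite("pics/top0z.png",cv2.resize(a,None,fx=4.4,fy=4.4,interpolation=cv2.INTER_CUBIC))
a=cv2.imread("pics/scene0.png")[170:345,200:410]
cv2.imwrite("pics/scene0z.png",cv2.resize(a,None,fx=3.4,fy=3.4,interpolation=cv2.INTER_CUBIC))
E
```

```text
(no output)
```

View pics/top0z.png

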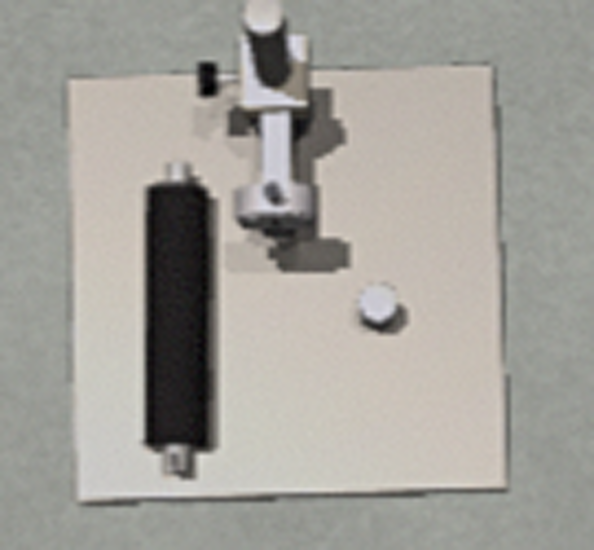

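View pics/scene0z.png

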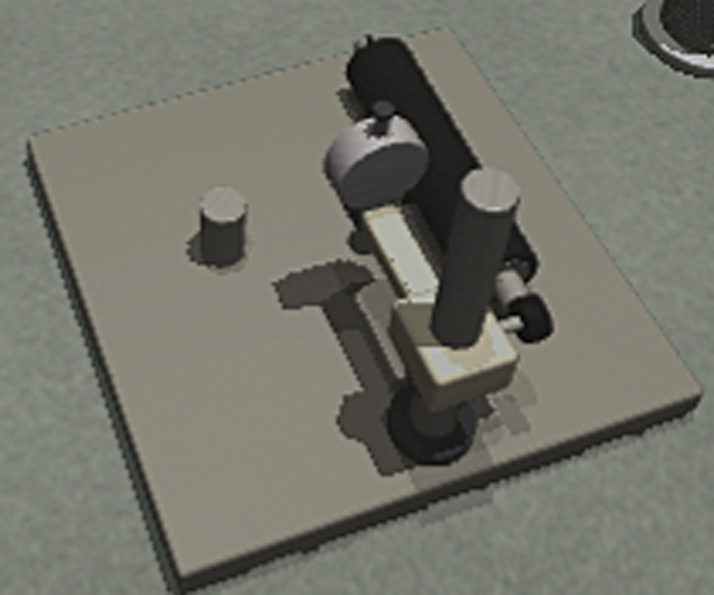

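Run:
```python
from h import *
from scipy.optimize import least_squares
Z=lambda p,f,o:(np.array(p,float)+.5)/f-.5+o
top=Z([(68,79),(491,66),(507,488),(79,502)],4.4,[180,85])
print(onz("top",top,.03).round(4))
sc=Z([(29,139),(452,30),(701,395),(180,577)],3.4,[200,170])
print(onz("scene",sc,.03).round(4))
# plate pose fit: corners order top: far-left(+x,+y), far-right(+,-), near-right(-,-), near-left(-,+)
c=np.array([(.17,.17),(.17,-.17),(-.17,-.17),(-.17,.17)])
cs=np.array([(-.17,-.17),(-.17,.17),(.17,.17),(.17,-.17)])
def W(p,c,z):
    r=R.from_euler('z',p[2]).as_matrix()[:2,:2]; return np.c_[c@r.T+p[:2],np.full(len(c),z)]
f=lambda p,w:np.r_[(proj("top",W(p,c,.03))-top).ravel()*w[0],(proj("scene",W(p,cs,.03))-sc).ravel()*w[1]]
for w in [(1,0),(0,1),(1,1)]:
    s=least_squares(f,[.5,0,0],args=(w,));print(w,s.x.round(4),np.abs(s.fun).max().round(2))
p=s.x
print("foot",W(p,np.array([[.03,0]]),.077))
C=np.array([0,0]);
mt=Z([(147,185),(207,185),(148,448),(209,448),(178,162),(178,476)],4.4,[180,85])
q=onz("top",mt,.055);print(q.round(4))
r=R.from_euler('z',p[2]).as_matrix()[:2,:2]
print("in plate", ((q[:,:2]-p[:2])@r).round(4))
```

```text
[[ 0.7316  0.209   0.03  ]
 [ 0.7333 -0.1277  0.03  ]
 [ 0.3969 -0.1297  0.03  ]
 [ 0.3945  0.2045  0.03  ]]
[[ 0.3983 -0.1304  0.03  ]
 [ 0.3986  0.2071  0.03  ]
 [ 0.7339  0.204   0.03  ]
 [ 0.7346 -0.131   0.03  ]]
(1, 0) [0.5642 0.039  0.0079] 0.91
(0, 1) [ 0.5651  0.0377 -0.0018] 1.86
(1, 1) [0.5647 0.0381 0.0012] 1.98
foot [[0.59472687 0.03814914 0.077     ]]
[[0.6382 0.1443 0.055 ]
 [0.637  0.0977 0.055 ]
 [0.4332 0.1467 0.055 ]
 [0.432  0.0999 0.055 ]
 [0.6557 0.1199 0.055 ]
 [0.4111 0.1241 0.055 ]]
in plate [[ 0.0736  0.1061]
 [ 0.0723  0.0595]
 [-0.1314  0.1088]
 [-0.1326  0.062 ]
 [ 0.0911  0.0817]
 [-0.1535  0.0862]]
```

The plate is at about (0.565, 0.038) with yaw near 0. The roller's axis is at y≈0.1215 and its mid-length at x≈0.535. It therefore has to travel about 83 mm toward −y. First I'll raise the tool, shut the jaws and turn it so tool x points along world +y.

```bash
python3 -m crank '[[-1,[0,0,-0.15],[0,0,0.19]],[-1,[0,0,-0.15],[0,0,0.19]],[-1,[0,0,-0.15],[0,0,0.19]],[-1,[0,0,-0.15],[0,0,0.19]],[-1,[0,0,-0.15],[0,0,0.19]]]' 20
python3 -m crank '[[-1,[0,0,-0.1],[0,0,0.12]],[-1,[0,0,-0.1],[0,0,0.12]],[-1,[0,0,-0.1],[0,0,0.12]],[-1,[0,0,-0.1],[0,0,0.12]],[-1,[0,0,-0.1],[0,0,0.12]]]'
cat > st.py <<'E'
from h import *
o=manip.get_obs()
print("t",round(o["clock"],2),"pos",o["position"].round(4),"F",o["ft_force"].round(2),"w",round(o["grip_width"],2))
print(R.from_quat(o["ee_rot"]).as_matrix().round(3).tolist(),o["joint_pos"].round(2))
E
python3 st.py
```

```text
clock: 0.65
position: [0.2164, 0.5861, 0.2786]
ee_rot: [0.525, 0.851, -0.0, 0.0]
ft_force: [0.6, -0.0, 0.1]
grip_width: 0.149
clock: 1.15
position: [0.2165, 0.5862, 0.3184]
ee_rot: [0.709, 0.706, -0.0, 0.0]
ft_force: [-0.6, 0.5, 0.1]
grip_width: -0.0
t 1.15 pos [0.2165 0.5862 0.3184] F [-0.58  0.47  0.1 ] w -0.0
[[0.004, 1.0, -0.0], [1.0, -0.004, -0.001], [-0.001, -0.0, -1.0]] [-1.36  0.3   0.1   1.3  -0.03  1.55 -1.27]
```

```bash
python3 -m crank '[[-1,[-0.5,0.25,0],[0,0,0]],[-1,[-0.5,0.25,0],[0,0,0]],[-1,[-0.5,0.25,0],[0,0,0]],[-1,[-0.5,0.25,0],[0,0,0]],[-1,[-0.5,0.25,0],[0,0,0]]]'
python3 -m crank '[[-1,[-0.5,0.25,0],[0,0,0]],[-1,[-0.5,0.25,0],[0,0,0]],[-1,[-0.5,0.25,0],[0,0,0]],[-1,[-0.5,0.25,0],[0,0,0]],[-1,[-0.5,0.25,0],[0,0,0]]]'
python3 st.py
```

```text
clock: 1.65
position: [0.317, 0.3844, 0.3182]
ee_rot: [0.707, 0.707, -0.0, -0.0]
ft_force: [0.5, 0.4, -1.0]
grip_width: 0.002
clock: 2.15
position: [0.4168, 0.1843, 0.3183]
ee_rot: [0.707, 0.707, 0.0, -0.0]
ft_force: [0.6, 0.7, -0.3]
grip_width: 0.003
t 2.15 pos [0.4168 0.1843 0.3183] F [ 0.62  0.68 -0.25] w 0.0
[[0.0, 1.0, -0.0], [1.0, -0.0, 0.0], [0.0, -0.0, -1.0]] [-0.98 -0.11  0.42  1.73  0.05  1.51 -0.56]
```

```bash
cat > w.py <<'E'
from h import *
import sys
o=manip.get_obs(); im=manip.camera("wrist"); n=sys.argv[1]
cv2.imwrite(f"pics/{n}.png",im); np.savez(f"pics/{n}.npz",p=o["position"],q=o["ee_rot"])
cv2.imwrite(f"pics/{n}b.png",cv2.resize(im,None,fx=1.5,fy=1.5,interpolation=cv2.INTER_CUBIC))
E
python3 w.py w1
```

```text
(no output)
```

View pics/w1b.png

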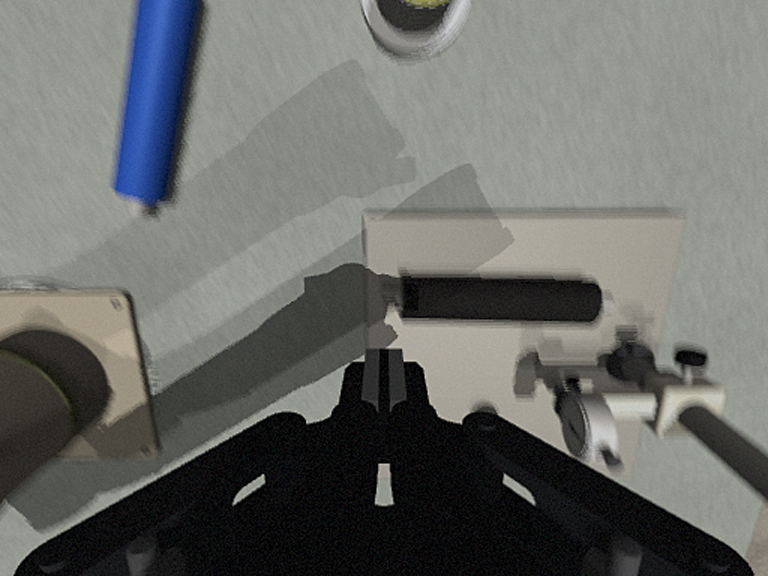

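The picture is slightly blurred because the arm was still settling. It shows the roller lit on the plate from (400,298) to (600,300) in the enlarged picture, with the shut fingertips at (383,370) and the dial at (585,425). Next I'll descend to a hover over the roller's near end.

```bash
python3 -m crank '[[-1,[-0.17,0.135,0.54],[0,0,0]],[-1,[-0.17,0.135,0.54],[0,0,0]],[-1,[-0.17,0.135,0.54],[0,0,0]],[-1,[-0.17,0.135,0.54],[0,0,0]],[-1,[0,0,0],[0,0,0]]]'
python3 st.py; python3 w.py w2
```

```text
clock: 2.7
position: [0.4572, 0.1287, 0.1407]
ee_rot: [0.708, 0.706, -0.004, -0.001]
ft_force: [-0.2, 0.5, 0.4]
grip_width: -0.003
t 2.7 pos [0.4572 0.1287 0.1407] F [-0.19  0.48  0.44] w -0.0
[[0.003, 1.0, -0.007], [1.0, -0.003, -0.005], [-0.005, -0.007, -1.0]] [-0.89  0.06  0.54  1.96 -0.03  1.14 -0.34]
```

View pics/w2b.png

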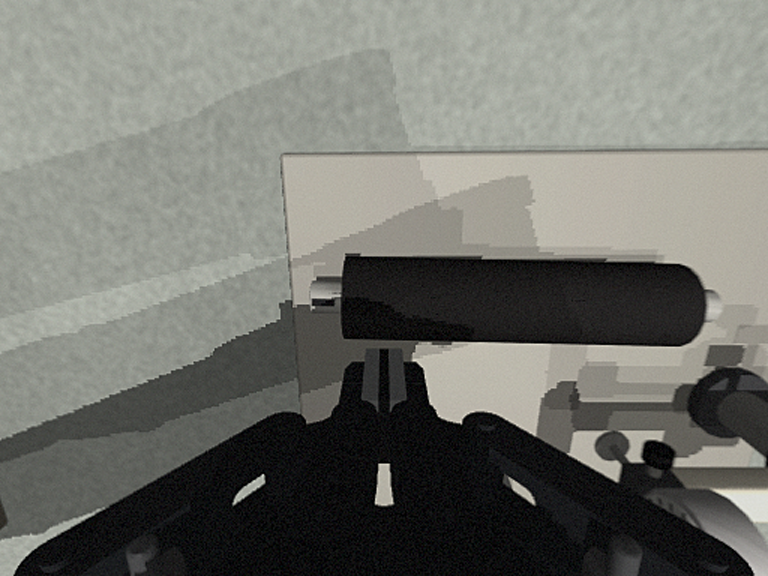

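```bash
cat > ov.py <<'E'
from h import *
import sys
def pts(cx,cy,yaw,pl):
    u=np.array([np.cos(yaw),np.sin(yaw),0]);v=np.array([-u[1],u[0],0]);k=np.array([0,0,1.])
    t=np.linspace(0,2*np.pi,60); C=np.array([cx,cy,.055])
    out=[]
    for s,r in [(-.1,.025),(.1,.025),(-.12,.01),(.12,.01)]:
        out.append(C+u*s+r*(np.cos(t)[:,None]*v+np.sin(t)[:,None]*k))
    c,s=np.cos(pl[2]),np.sin(pl[2]); Rz=np.array([[c,-s,0],[s,c,0],[0,0,1]])
    P=lambda q:np.array(q)@Rz.T+[pl[0],pl[1],.03]
    out.append(P([(a,b,0) for a,b in [(-.17,-.17),(-.17,.17),(.17,.17),(.17,-.17),(-.17,-.17)]]))
    out.append(P(np.c_[.03+.01*np.cos(t),.01*np.sin(t),0*t+.047]))
    return out
def cylhull(T,cx,cy,yaw,pl):
    o=pts(cx,cy,yaw,pl); return cv2.convexHull(proj("wrist",np.r_[o[0],o[1]],T).astype(np.float32))[:,0]
def overlay(n,cx,cy,yaw,pl,name="wrist",f=1.5):
    im=cv2.imread(f"pics/{n}.png"); T=None
    if name=="wrist":
        d=np.load(f"pics/{n}.npz"); T=wristT(d["p"],d["q"])
    im=cv2.resize(im,None,fx=f,fy=f,interpolation=cv2.INTER_CUBIC)
    for o in pts(cx,cy,yaw,pl):
        q=((proj(name,o,T)+.5)*f-.5); cv2.polylines(im,[np.round(q*8).astype(np.int32)],False,(0,255,0),1,cv2.LINE_AA,3)
    cv2.imwrite(f"pics/{n}o.png",im)
E
python3 - <<'E'
from ov import *
from scipy.optimize import least_squares
d=np.load("pics/w2.npz"); T=wristT(d["p"],d["q"])
Z=lambda p:(np.array(p,float)+.5)/1.5-.5
up=Z([(350,256),(450,258.5),(560,261),(650,263.5)]);lo=Z([(350,339),(450,341),(560,343.5),(650,345.5)])
left=Z([(343,300)])
def f(p):
    h=cylhull(T,p[0],p[1],p[2],(0,0,0)); r=[]
    dense=h
    from numpy import interp
    for P,s in((up,1),(lo,0)):
        for x,y in P:
            # signed dist to hull
            r.append(cv2.pointPolygonTest(h.reshape(-1,1,2),(float(x),float(y)),True))
    r.append(cv2.pointPolygonTest(h.reshape(-1,1,2),(float(left[0][0]),float(left[0][1])),True))
    return np.array(r)
s=least_squares(f,[.535,.1215,0],diff_step=1e-3,x_scale=[.01,.01,.01])
print(s.x,f(s.x).round(2))
corner=onz("wrist",Z([(283,155)]),.03,T);print("plate near-left corner",corner)
e=onz("wrist",Z([(283,155),(500,151.5),(760,150),(294,290)]),.03,T);print(e.round(4))
print(onz("wrist",Z([(612,445)]),.08,T),onz("wrist",Z([(612,445)]),.077,T))
overlay("w2",*s.x,(.5647,.0381,.001))
overlay("top0",*s.x,(.5647,.0381,.001),"top",1.5)
E
```

```text
[ 0.53493343  0.12124002 -0.02494595] [-0.18 -0.05 -0.08  0.19 -0.25 -0.02  0.03  0.11  0.  ]
plate near-left corner [[0.39639863 0.20634251 0.03      ]]
[[0.3964 0.2063 0.03  ]
 [0.5275 0.208  0.03  ]
 [0.6826 0.2083 0.03  ]
 [0.3972 0.1203 0.03  ]]
[[0.59744906 0.03642345 0.08      ]] [[0.59936225 0.03405815 0.077     ]]
```

View pics/w2o.png

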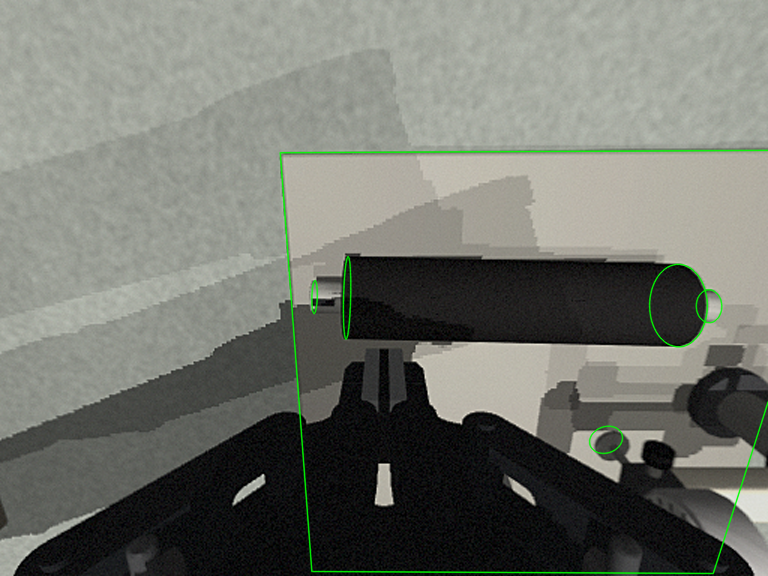

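The overlay fits. The roller is at (0.535, 0.1212) with yaw −0.025 (−1.4°). The plate outline lies on its edge. The foot disc is at (612,445) and gives about (0.597, 0.036), against (0.595, 0.038) expected. Next I'll descend to just above the roller's top, 8 mm behind it.

```bash
python3 -m crank '[[-1,[0.03,0.035,0.2],[0,0,0]],[-1,[0,0,0.15],[0,0,0]],[-1,[0,0,0.06],[0,0,0]],[-1,[0,0,0],[0,0,0]],[-1,[0,0,0],[0,0,0]]]'
python3 st.py
```

```text
clock: 3.25
position: [0.4626, 0.1345, 0.1136]
ee_rot: [0.707, 0.707, 0.0, 0.0]
ft_force: [-0.3, -0.1, -0.2]
grip_width: -0.0
t 3.25 pos [0.4626 0.1345 0.1136] F [-0.34 -0.07 -0.17] w -0.0
[[0.0, 1.0, 0.001], [1.0, -0.0, 0.001], [0.001, 0.001, -1.0]] [-0.89  0.1   0.54  1.98 -0.06  1.07 -0.32]
```

```bash
python3 -m crank '[[-1,[-0.045,-0.025,0.05],[0,0,0]],[-1,[0,0,0.04],[0,0,0]],[-1,[0,0,0.02],[0,0,0]],[-1,[0,0,0.01],[0,0,0]],[-1,[0,0,0],[0,0,0]]]'
python3 -m crank '[[-1,[0,0,0.01],[0,0,0]],[-1,[0,0,0.01],[0,0,0]],[-1,[0,0,0],[0,0,0]],[-1,[0,0,0],[0,0,0]],[-1,[0,0,0],[0,0,0]]]'
```

```text
clock: 3.75
position: [0.4603, 0.1306, 0.1031]
ee_rot: [0.707, 0.707, -0.0, -0.0]
ft_force: [0.1, 0.5, 0.6]
grip_width: 0.0
clock: 4.25
position: [0.4604, 0.1306, 0.1016]
ee_rot: [0.707, 0.707, 0.0, -0.0]
ft_force: [-0.5, -0.1, 0.1]
grip_width: 0.001
```

```bash
python3 -m crank '[[-1,[0,0,0.012],[0,0,0]],[-1,[0,0,0],[0,0,0]],[-1,[0,0,0],[0,0,0]],[-1,[0,0,0],[0,0,0]],[-1,[0,0,0],[0,0,0]]]'
```

```text
clock: 4.75
position: [0.4604, 0.1307, 0.1007]
ee_rot: [0.707, 0.707, 0.0, -0.0]
ft_force: [0.1, -0.5, 0.0]
grip_width: -0.0
```

```bash
python3 -m crank '[[-1,[0,0,0.012],[0,0,0]],[-1,[0,0,0],[0,0,0]],[-1,[0,0,0],[0,0,0]],[-1,[0,0,0],[0,0,0]],[-1,[0,0,0],[0,0,0]]]'
```

```text
clock: 5.25
position: [0.4604, 0.1307, 0.0997]
ee_rot: [0.707, 0.707, 0.0, -0.0]
ft_force: [0.1, -0.4, -0.3]
grip_width: -0.0
```

```bash
python3 -m crank '[[-1,[0,0,0.012],[0,0,0]],[-1,[0,0,0],[0,0,0]],[-1,[0,0,0],[0,0,0]],[-1,[0,0,0],[0,0,0]],[-1,[0,0,0],[0,0,0]]]'; python3 w.py w3
```

```text
clock: 5.75
position: [0.4604, 0.1307, 0.0987]
ee_rot: [0.707, 0.707, 0.0, -0.0]
ft_force: [-0.2, -0.2, 0.1]
grip_width: 0.0
```

View pics/w3b.png

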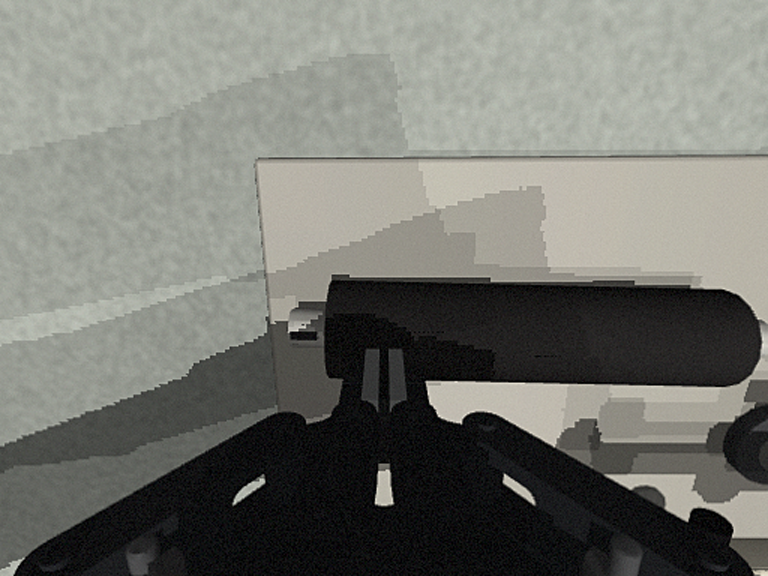

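The tips are close but there is no contact yet. I'll find the contact height directly over the crown.

```bash
python3 -m crank '[[-1,[0,0,-0.035],[0,0,0]],[-1,[-0.045,0,0],[0,0,0]],[-1,[-0.045,0,0],[0,0,0]],[-1,[0,0,0],[0,0,0]],[-1,[0,0,0],[0,0,0]]]'
python3 -m crank '[[-1,[0,0,0.012],[0,0,0]],[-1,[0,0,0.012],[0,0,0]],[-1,[0,0,0],[0,0,0]],[-1,[0,0,0],[0,0,0]],[-1,[0,0,0],[0,0,0]]]'
```

```text
clock: 6.3
position: [0.4604, 0.1233, 0.1015]
ee_rot: [0.707, 0.707, 0.0, -0.0]
ft_force: [0.1, -0.1, 0.3]
grip_width: 0.001
clock: 6.8
position: [0.4604, 0.1235, 0.0996]
ee_rot: [0.707, 0.707, 0.0, -0.0]
ft_force: [-0.4, 0.5, -0.2]
grip_width: 0.003
```

```bash
python3 -m crank '[[-1,[0,0,0.012],[0,0,0]],[-1,[0,0,0],[0,0,0]],[-1,[0,0,0],[0,0,0]],[-1,[0,0,0],[0,0,0]],[-1,[0,0,0],[0,0,0]]]'
```

```text
clock: 7.3
position: [0.4604, 0.1235, 0.0986]
ee_rot: [0.707, 0.707, 0.0, -0.0]
ft_force: [0.1, 0.3, -0.3]
grip_width: 0.003
```

```bash
python3 -m crank '[[-1,[0,0,0.012],[0,0,0]],[-1,[0,0,0],[0,0,0]],[-1,[0,0,0],[0,0,0]],[-1,[0,0,0],[0,0,0]],[-1,[0,0,0],[0,0,0]]]'
```

```text
clock: 7.8
position: [0.4604, 0.1235, 0.0977]
ee_rot: [0.707, 0.707, 0.0, -0.0]
ft_force: [0.1, -0.2, 0.7]
grip_width: 0.001
```

```bash
python3 -m crank '[[-1,[0,0,0.012],[0,0,0]],[-1,[0,0,0],[0,0,0]],[-1,[0,0,0],[0,0,0]],[-1,[0,0,0],[0,0,0]],[-1,[0,0,0],[0,0,0]]]'; python3 -m crank '[[-1,[0,0,0.012],[0,0,0]],[-1,[0,0,0],[0,0,0]],[-1,[0,0,0],[0,0,0]],[-1,[0,0,0],[0,0,0]],[-1,[0,0,0],[0,0,0]]]'
```

```text
clock: 8.3
position: [0.4604, 0.1234, 0.0967]
ee_rot: [0.707, 0.707, 0.0, -0.0]
ft_force: [-0.5, 0.9, -0.7]
grip_width: 0.003
clock: 8.8
position: [0.4604, 0.1234, 0.0958]
ee_rot: [0.707, 0.707, 0.0, -0.0]
ft_force: [0.6, 0.4, -0.1]
grip_width: -0.001
```

```bash
python3 w.py w4
python3 - <<'E'
from h import *
im=manip.camera("scene"); cv2.imwrite("pics/s4.png",im)
cv2.imwrite("pics/s4z.png",cv2.resize(im[120:300,220:420],None,fx=3.5,fy=3.2,interpolation=cv2.INTER_CUBIC))
im=cv2.imread("pics/w4.png"); cv2.imwrite("pics/w4z.png",cv2.resize(im[150:350,150:410],None,fx=3,fy=3,interpolation=cv2.INTER_CUBIC))
d=np.load("pics/w4.npz");T=wristT(d["p"],d["q"])
P=d["p"]+np.array([[0,0,-.022],[0,.011,-.022],[0,-.011,-.022],[0.01,0,-.022]])
print(proj("wrist",P,T), (proj("wrist",P,T)-[150,150])*3)
E
```

```text
[[254.62879395 221.48165029]
 [254.62103612 206.59328603]
 [254.63626961 235.86773659]
 [269.06527912 221.4848243 ]] [[313.88638186 214.44495086]
 [313.86310835 169.77985809]
 [313.90880883 257.60320977]
 [357.19583735 214.4544729 ]]
```

View pics/w4z.png

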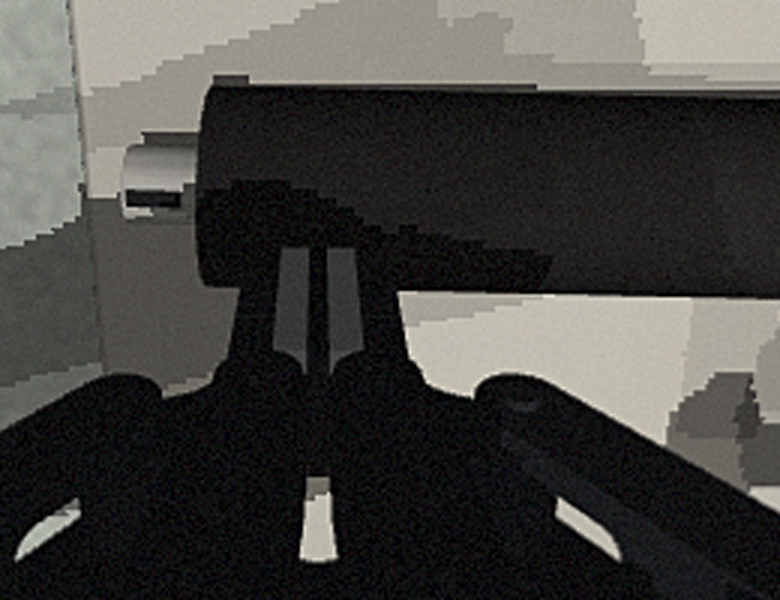

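View pics/s4z.png

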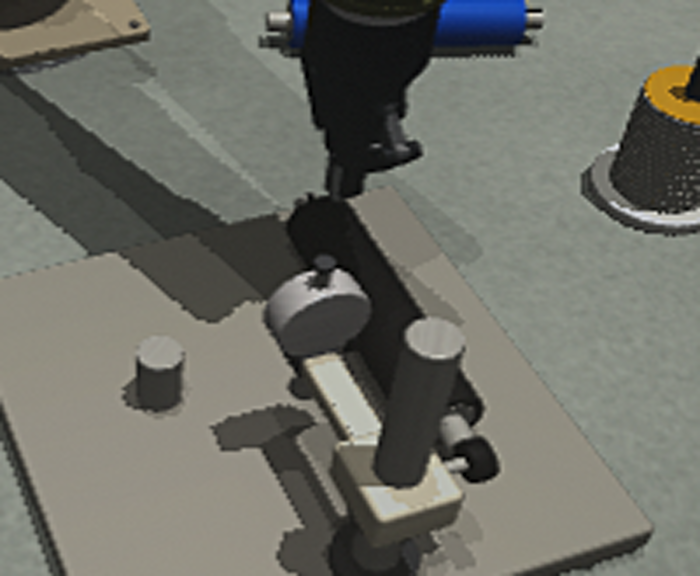

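Run:
```python
from h import *
d=np.load("pics/w4.npz");T=wristT(d["p"],d["q"])
for y in (.011,.006,0):
  for h in (-.005,0,.005,.01,.015,.022): print(y,h,((proj("wrist",d["p"]+[[0,y,-h]],T)[0]-150)*3).round(0))
a=cv2.imread("pics/w4.png")[215:300,210:300]
b=cv2.convertScaleAbs(a,alpha=4,beta=10)
cv2.imwrite("pics/w4y.png",cv2.resize(b,None,fx=7,fy=7,interpolation=cv2.INTER_NEAREST))
a=cv2.imread("pics/s4.png")[140:220,290:360]
cv2.imwrite("pics/s4y.png",cv2.resize(cv2.convertScaleAbs(a,alpha=3,beta=10),None,fx=7,fy=7,interpolation=cv2.INTER_NEAREST))
```

```text
0.011 -0.005 [314. 218.]
0.011 0 [314. 208.]
0.011 0.005 [314. 199.]
0.011 0.01 [314. 190.]
0.011 0.015 [314. 181.]
0.011 0.022 [314. 170.]
0.006 -0.005 [314. 241.]
0.006 0 [314. 231.]
0.006 0.005 [314. 221.]
0.006 0.01 [314. 211.]
0.006 0.015 [314. 202.]
0.006 0.022 [314. 190.]
0 -0.005 [314. 269.]
0 0 [314. 257.]
0 0.005 [314. 247.]
0 0.01 [314. 237.]
0 0.015 [314. 227.]
0 0.022 [314. 214.]
```

View pics/w4y.png

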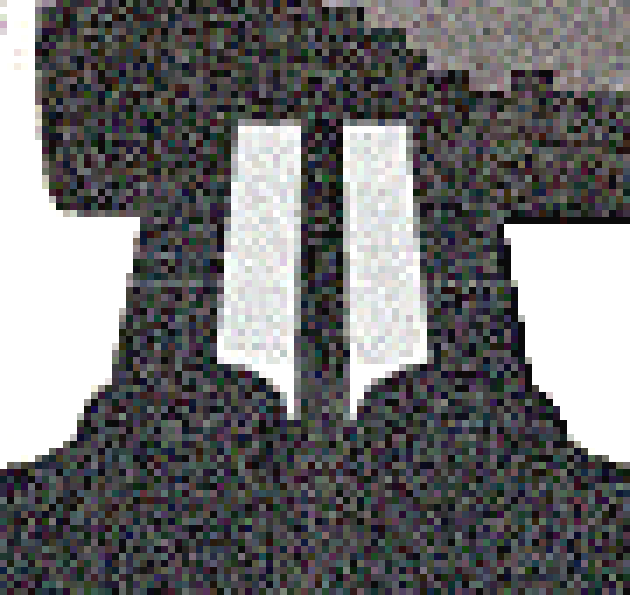

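View pics/s4y.png

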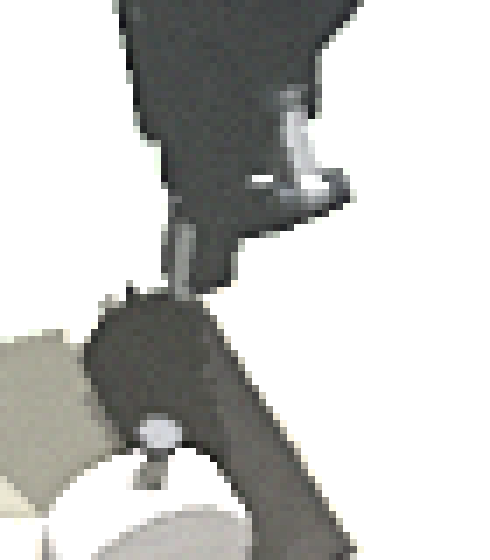

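Run:
```python
from h import *
for z in (.07,.075,.08,.085,.09,.1): print(z,proj("scene",[[.46,.1235,z],[.46,.1345,z],[.46,.1125,z]],).round(1).tolist())
print(proj("scene",[[.435,.1237,.08],[.635,.1187,.08]]))
```

```text
0.07 [[315.4, 191.5], [319.6, 190.4], [311.3, 192.6]]
0.075 [[315.6, 190.0], [319.8, 188.9], [311.5, 191.1]]
0.08 [[315.9, 188.6], [320.0, 187.5], [311.7, 189.7]]
0.085 [[316.1, 187.1], [320.3, 186.0], [311.9, 188.2]]
0.09 [[316.3, 185.6], [320.5, 184.5], [312.1, 186.7]]
0.1 [[316.8, 182.7], [321.0, 181.6], [312.5, 183.8]]
[[311.52418356 181.6005064 ]
 [349.84726052 245.70444331]]
```

Both views put the shut fingertips about 20 mm higher than the stated 22 mm ahead of the TCP. In the scene view the tip's bottom is at row 182.5, and the roller's crown there is at row 188.6. I'll keep descending in small, force-checked steps.

```bash
python3 -m crank '[[-1,[0,0,0.015],[0,0,0]],[-1,[0,0,0.015],[0,0,0]],[-1,[0,0,0.015],[0,0,0]],[-1,[0,0,0.015],[0,0,0]],[-1,[0,0,0],[0,0,0]]]'
```

```text
clock: 9.4
position: [0.4602, 0.1234, 0.0908]
ee_rot: [0.707, 0.707, -0.0, -0.0]
ft_force: [-0.1, -0.1, -0.2]
grip_width: 0.003
```

```bash
python3 -m crank '[[-1,[0,0,0.015],[0,0,0]],[-1,[0,0,0.015],[0,0,0]],[-1,[0,0,0.015],[0,0,0]],[-1,[0,0,0],[0,0,0]],[-1,[0,0,0],[0,0,0]]]'; python3 w.py w5
```

```text
clock: 9.9
position: [0.4603, 0.1234, 0.0873]
ee_rot: [0.707, 0.707, -0.0, -0.0]
ft_force: [0.4, -0.7, -0.2]
grip_width: -0.002
```

View pics/w5b.png

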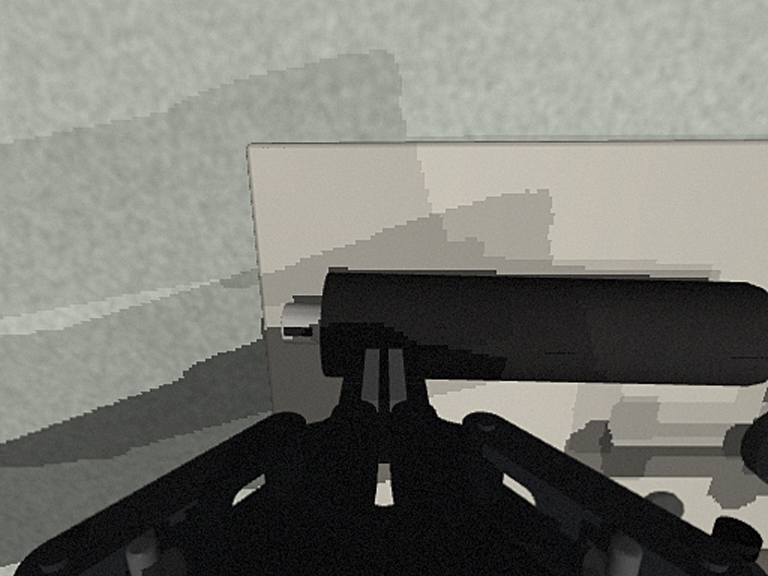

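```bash
python3 -m crank '[[-1,[0,0,0.015],[0,0,0]],[-1,[0,0,0.015],[0,0,0]],[-1,[0,0,0.015],[0,0,0]],[-1,[0,0,0.015],[0,0,0]],[-1,[0,0,0],[0,0,0]]]'
python3 - <<'E'
from h import *
im=manip.camera("scene"); cv2.imwrite("pics/s5.png",im)
a=im[140:220,290:360]
cv2.imwrite("pics/s5y.png",cv2.resize(cv2.convertScaleAbs(a,alpha=3,beta=10),None,fx=7,fy=7,interpolation=cv2.INTER_NEAREST))
E
```

```text
clock: 10.45
position: [0.4602, 0.1234, 0.0824]
ee_rot: [0.707, 0.707, -0.0, -0.0]
ft_force: [0.8, -0.4, 0.3]
grip_width: 0.0
```

View pics/s5y.png

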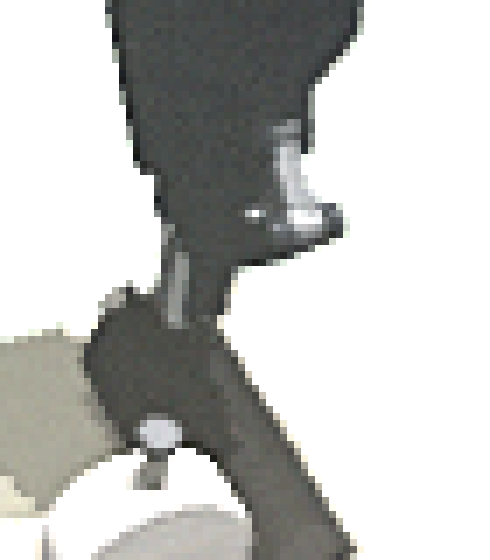

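```bash
python3 -m crank '[[-1,[0,0,0.015],[0,0,0]],[-1,[0,0,0.015],[0,0,0]],[-1,[0,0,0.015],[0,0,0]],[-1,[0,0,0],[0,0,0]],[-1,[0,0,0],[0,0,0]]]'
```

```text
clock: 11.0
position: [0.4603, 0.1234, 0.0789]
ee_rot: [0.707, 0.707, -0.0, -0.0]
ft_force: [-0.3, -0.3, 0.4]
grip_width: 0.001
```

```bash
python3 -m crank '[[-1,[0,0,0.012],[0,0,0]],[-1,[0,0,0],[0,0,0]],[-1,[0,0,0],[0,0,0]],[-1,[0,0,0],[0,0,0]],[-1,[0,0,0],[0,0,0]]]'
```

```text
clock: 11.5
position: [0.4604, 0.1234, 0.078]
ee_rot: [0.707, 0.707, 0.0, -0.0]
ft_force: [-0.5, -0.3, -0.6]
grip_width: -0.0
```

```bash
python3 -m crank '[[-1,[0,0,0.012],[0,0,0]],[-1,[0,0,0],[0,0,0]],[-1,[0,0,0],[0,0,0]],[-1,[0,0,0],[0,0,0]],[-1,[0,0,0],[0,0,0]]]'
```

```text
clock: 12.0
position: [0.4604, 0.1235, 0.0771]
ee_rot: [0.707, 0.707, 0.0, -0.0]
ft_force: [0.3, 0.1, 0.0]
grip_width: 0.001
```

```bash
python3 -m crank '[[-1,[0,0,0.015],[0,0,0]],[-1,[0,0,0],[0,0,0]],[-1,[0,0,0],[0,0,0]],[-1,[0,0,0],[0,0,0]],[-1,[0,0,0],[0,0,0]]]'
```

```text
clock: 12.5
position: [0.4604, 0.1235, 0.0759]
ee_rot: [0.707, 0.707, 0.0, -0.0]
ft_force: [-0.1, 0.4, 0.5]
grip_width: 0.001
```

```bash
python3 -m crank '[[-1,[0,0,0.015],[0,0,0]],[-1,[0,0,0],[0,0,0]],[-1,[0,0,0],[0,0,0]],[-1,[0,0,0],[0,0,0]],[-1,[0,0,0],[0,0,0]]]'
```

```text
clock: 13.0
position: [0.4604, 0.1234, 0.0747]
ee_rot: [0.707, 0.707, 0.0, -0.0]
ft_force: [0.7, 0.1, 0.3]
grip_width: 0.003
```

```bash
python3 -m crank '[[-1,[0,0,0.015],[0,0,0]],[-1,[0,0,0],[0,0,0]],[-1,[0,0,0],[0,0,0]],[-1,[0,0,0],[0,0,0]],[-1,[0,0,0],[0,0,0]]]';python3 w.py w6
python3 - <<'E'
from h import *
im=manip.camera("scene"); cv2.imwrite("pics/s6.png",im)
a=im[140:220,290:360]
b=cv2.convertScaleAbs(cv2.imread("pics/w6.png")[170:300,190:330],alpha=3,beta=10)
A=cv2.resize(cv2.convertScaleAbs(a,alpha=3,beta=10),None,fx=5.5,fy=7,interpolation=cv2.INTER_NEAREST)
B=cv2.resize(b,(400,560),interpolation=cv2.INTER_NEAREST)
cv2.imwrite("pics/s6y.png",np.hstack([A,B]))
E
```

```text
clock: 13.5
position: [0.4604, 0.1234, 0.0735]
ee_rot: [0.707, 0.707, 0.0, -0.0]
ft_force: [0.2, 0.5, 1.4]
grip_width: -0.002
```

View pics/s6y.png

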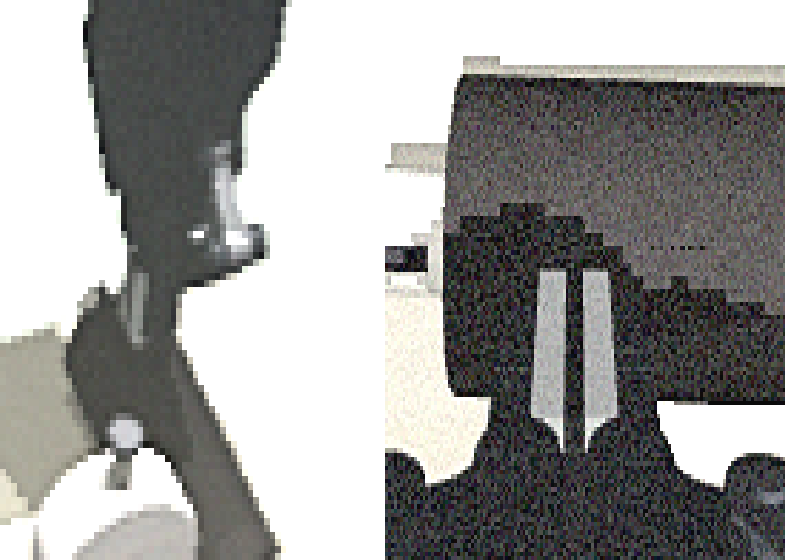

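Contact: Fz is 1.4 N, and in the scene view the tip's bottom reaches the crown line at row 188.6. I'll press a little more to learn the stiffness.

```bash
python3 -m crank '[[-1,[0,0,0.01],[0,0,0]],[-1,[0,0,0],[0,0,0]],[-1,[0,0,0],[0,0,0]],[-1,[0,0,0],[0,0,0]],[-1,[0,0,0],[0,0,0]]]'
```

```text
clock: 14.1
position: [0.4604, 0.1235, 0.0726]
ee_rot: [0.707, 0.707, 0.0, -0.0]
ft_force: [-0.8, 0.1, 0.8]
grip_width: 0.001
```

```bash
python3 -m crank '[[-1,[0,0,0.01],[0,0,0]],[-1,[0,0,0],[0,0,0]],[-1,[0,0,0],[0,0,0]],[-1,[0,0,0],[0,0,0]],[-1,[0,0,0],[0,0,0]]]'
```

```text
clock: 14.6
position: [0.4604, 0.1235, 0.0719]
ee_rot: [0.707, 0.707, 0.0, -0.0]
ft_force: [-1.4, 0.1, 0.3]
grip_width: 0.001
```

```bash
python3 -m crank '[[-1,[0,0,0.01],[0,0,0]],[-1,[0,0,0],[0,0,0]],[-1,[0,0,0],[0,0,0]],[-1,[0,0,0],[0,0,0]],[-1,[0,0,0],[0,0,0]]]'; python3 -c "
from workcell import manip
o=manip.get_obs();print(o['ft_force'],o['torque'],o['joint_pos'])"
```

```text
clock: 15.1
position: [0.4604, 0.1234, 0.071]
ee_rot: [0.707, 0.707, 0.0, -0.0]
ft_force: [-1.1, -0.1, 0.7]
grip_width: 0.002
[-1.10993014 -0.1049504   0.69957993] [-0.02623932 -0.00945029 -0.00558292] [-0.86274602  0.15756538  0.54579557  2.0366369  -0.09880064  0.97221605
 -0.26698123]
```

```bash
python3 -m crank '[[-1,[0,0,0.01],[0,0,0]],[-1,[0,0,0.01],[0,0,0]],[-1,[0,0,0],[0,0,0]],[-1,[0,0,0],[0,0,0]],[-1,[0,0,0],[0,0,0]]]'; python3 w.py w7
python3 - <<'E'
from h import *
im=manip.camera("scene"); cv2.imwrite("pics/s7.png",im)
a=im[140:220,290:360]
b=cv2.convertScaleAbs(cv2.imread("pics/w7.png")[170:300,190:330],alpha=3,beta=10)
A=cv2.resize(cv2.convertScaleAbs(a,alpha=3,beta=10),None,fx=5.5,fy=7,interpolation=cv2.INTER_NEAREST)
B=cv2.resize(b,(400,560),interpolation=cv2.INTER_NEAREST)
cv2.imwrite("pics/s7y.png",np.hstack([A,B]))
E
```

```text
clock: 15.6
position: [0.4604, 0.1234, 0.0695]
ee_rot: [0.707, 0.707, 0.0, -0.0]
ft_force: [-0.3, 0.7, 0.1]
grip_width: -0.001
```

View pics/s7y.png

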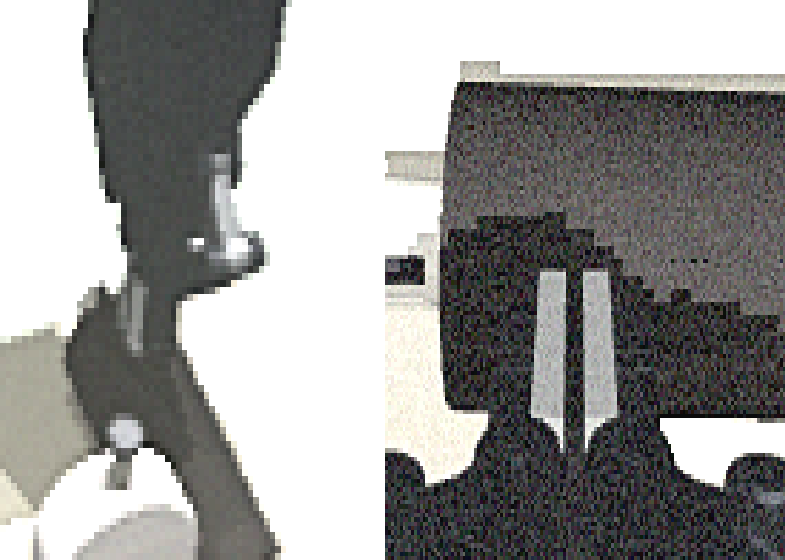

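Run:
```python
from ov import *
overlay("w7",.53493,.12124,-.02495,(.5647,.0381,.001))
```

```text
(no output)
```

View pics/w7o.png

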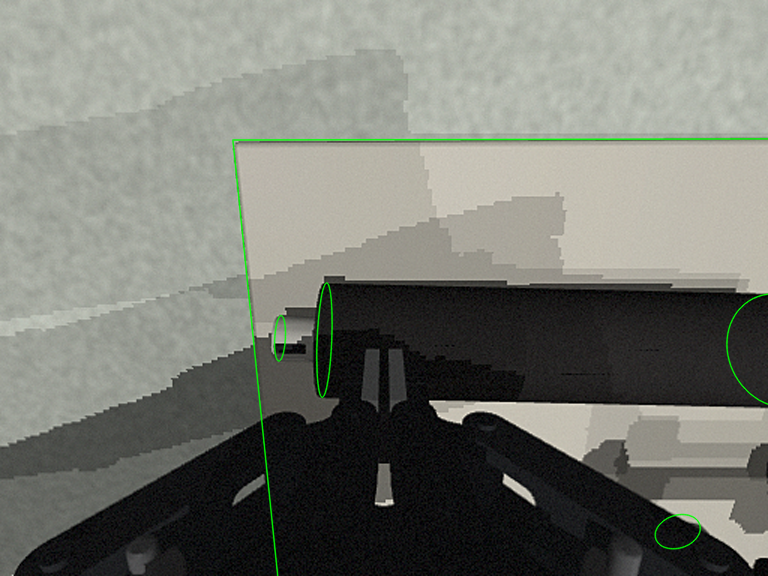

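Run:
```python
from h import *
d=np.load("pics/w7.npz");T=wristT(d["p"],d["q"])
print(d["p"],proj("wrist",[[.46,.1231,.08]],T)*1.5)
for z in(.05,.06,.07,.075,.08,.085,.09): print(z,onz("wrist",[[247,232.5],[262,232.5]],z,T).round(4).tolist())
```

```text
[0.46038318 0.12344869 0.06945368] [[380.75075256 366.77873726]]
0.05 [[0.4551, 0.1163, 0.05], [0.4655, 0.1163, 0.05]]
0.06 [[0.4554, 0.1211, 0.06], [0.4652, 0.1211, 0.06]]
0.07 [[0.4558, 0.126, 0.07], [0.465, 0.126, 0.07]]
0.075 [[0.4559, 0.1284, 0.075], [0.4648, 0.1284, 0.075]]
0.08 [[0.4561, 0.1308, 0.08], [0.4647, 0.1308, 0.08]]
0.085 [[0.4563, 0.1332, 0.085], [0.4646, 0.1332, 0.085]]
0.09 [[0.4564, 0.1356, 0.09], [0.4644, 0.1356, 0.09]]
```

Taking the pads as 22 mm wide, wrist and scene views agree that the tip's underside is at z≈0.0875 now, about 7 mm above the crown. I'll continue down.

```bash
python3 -m crank '[[-1,[0,0,0.02],[0,0,0]],[-1,[0,0,0.02],[0,0,0]],[-1,[0,0,0.02],[0,0,0]],[-1,[0,0,0],[0,0,0]],[-1,[0,0,0],[0,0,0]]]'
```

```text
clock: 16.2
position: [0.4607, 0.1247, 0.0667]
ee_rot: [0.707, 0.707, 0.001, -0.001]
ft_force: [-12.5, -0.2, 31.6]
grip_width: -0.003
```

```bash
python3 -m crank '[[-1,[0,0,0.015],[0,0,0]],[-1,[0,0,0],[0,0,0]],[-1,[0,0,0],[0,0,0]],[-1,[0,0,0],[0,0,0]],[-1,[0,0,0],[0,0,0]]]'
```

```text
clock: 16.7
position: [0.4608, 0.1253, 0.0666]
ee_rot: [0.707, 0.707, 0.001, -0.001]
ft_force: [-18.5, 0.1, 46.5]
grip_width: 0.0
```

```bash
python3 -m crank '[[-1,[0,0,0.015],[0,0,0]],[-1,[0,0,0],[0,0,0]],[-1,[0,0,0],[0,0,0]],[-1,[0,0,0],[0,0,0]],[-1,[0,0,0],[0,0,0]]]'
```

```text
clock: 17.2
position: [0.4609, 0.1259, 0.0664]
ee_rot: [0.707, 0.707, 0.002, -0.002]
ft_force: [-25.3, -0.7, 62.1]
grip_width: -0.003
```

That was more force than intended: contact is at TCP z≈0.067, and I queued too many steps. Backing off now.

```bash
python3 -m crank '[[-1,[0,0,-0.03],[0,0,0]],[-1,[0,0,-0.02],[0,0,0]],[-1,[0,0,0],[0,0,0]],[-1,[0,0,0],[0,0,0]],[-1,[0,0,0],[0,0,0]]]'; python3 w.py w8
python3 - <<'E'
from h import *
im=manip.camera("scene"); cv2.imwrite("pics/s8.png",im)
a=im[140:220,290:360]
b=cv2.convertScaleAbs(cv2.imread("pics/w8.png")[170:300,190:330],alpha=3,beta=10)
A=cv2.resize(cv2.convertScaleAbs(a,alpha=3,beta=10),None,fx=5.5,fy=7,interpolation=cv2.INTER_NEAREST)
B=cv2.resize(b,(400,560),interpolation=cv2.INTER_NEAREST)
cv2.imwrite("pics/s8y.png",np.hstack([A,B]))
from ov import *
overlay("w8",.53493,.12124,-.02495,(.5647,.0381,.001))
E
```

```text
clock: 17.7
position: [0.4606, 0.1239, 0.067]
ee_rot: [0.707, 0.707, 0.0, -0.0]
ft_force: [-4.5, 0.6, 13.9]
grip_width: -0.0
```

View pics/s8y.png

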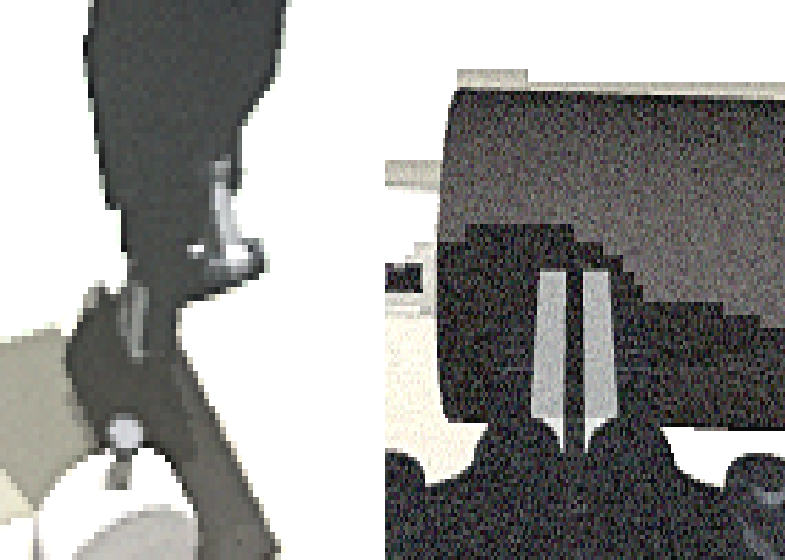

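View pics/w8o.png

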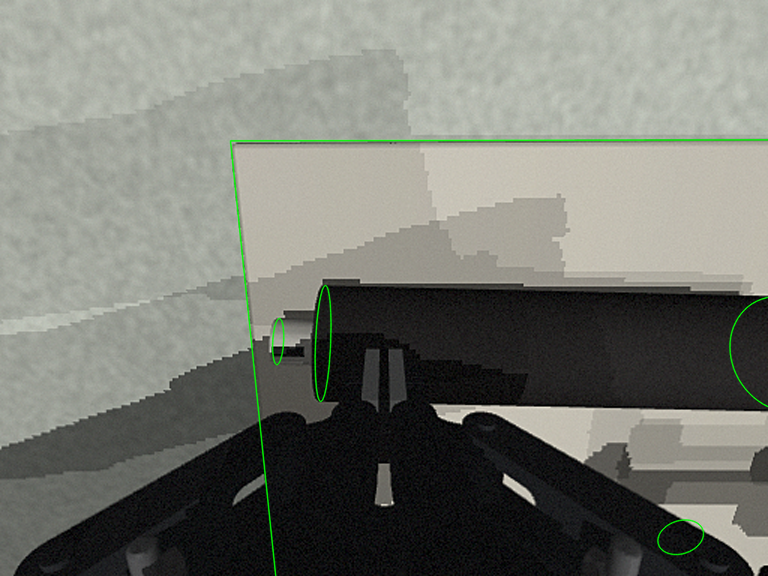

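Contact is confirmed at TCP z≈0.067. The roller hasn't moved: its outline still matches the model. I'll ease to about 5 N and make a first short stroke toward −y.

```bash
python3 -m crank '[[-1,[0,0,-0.007],[0,0,0]],[-1,[-0.05,0,0],[0,0,0]],[-1,[-0.06,0,0],[0,0,0]],[-1,[-0.05,0,0],[0,0,0]],[-1,[0,0,0],[0,0,0]]]'; python3 w.py w9
```

```text
clock: 18.3
position: [0.4603, 0.1101, 0.067]
ee_rot: [0.708, 0.707, -0.0, -0.0]
ft_force: [-4.0, 0.1, 8.8]
grip_width: 0.006
```

```bash
cat > fit.py <<'E'
from ov import *
from scipy.optimize import least_squares
# fit y,yaw (x fixed) from upper silhouette edge auto-detected in wrist image
def fit(n,cx=.535,y0=.12,cols=range(225,500,5),amp=30,side=0):
    d=np.load(f"pics/{n}.npz");T=wristT(d["p"],d["q"])
    g=cv2.GaussianBlur(cv2.imread(f"pics/{n}.png",0),(3,3),0).astype(float)
    def edge(p,c):  # row of hull at column c
        h=cylhull(T,cx,p[0],p[1],(0,0,0)); h=np.r_[h,h[:1]]; r=[]
        for a,b in zip(h[:-1],h[1:]):
            if (a[0]-c)*(b[0]-c)<=0 and abs(a[0]-b[0])>1e-6: r.append(a[1]+(b[1]-a[1])*(c-a[0])/(b[0]-a[0]))
        return (min(r) if side==0 else max(r)) if r else None
    p=np.array([y0,-.025])
    for it in range(3):
        m=[]
        for c in cols:
            e=edge(p,c)
            if e is None or e>375 or e<8: continue
            A=amp if it==0 else 8
            lo=int(max(1,e-A));hi=int(min(382,e+A)); w=g[lo:hi,c]
            gr=np.diff(w)*(-1 if side==0 else 1)
            k=int(np.argmax(gr)); 
            if gr[k]<8: continue
            m.append((c,lo+k+.5))
        m=np.array(m)
        if len(m)<5: print("few");return None
        s=least_squares(lambda q:np.array([(edge(q,c) or -99)-r for c,r in m]),p,diff_step=1e-3,x_scale=[.01,.01],loss="soft_l1",f_scale=.7); p=s.x
    return p,len(m),np.abs(s.fun).mean() if 0 else np.median(np.abs([(edge(p,c) or -99)-r for c,r in m]))
if __name__=="__main__":
    import sys
    print(fit(sys.argv[1],y0=float(sys.argv[2]),side=int(sys.argv[3]) if len(sys.argv)>3 else 0))
E
for a in w2 w8; do python3 fit.py $a .121;done; python3 fit.py w9 .115; python3 fit.py w2 .121 1
```

```text
(array([ 0.12361922, -0.02277414]), 55, np.float64(0.734047784161902))
(array([ 0.12114899, -0.02267688]), 49, np.float64(0.28016409232697015))Traceback (most recent call last):
  File "fit.py", line 30, in <module>
    print(fit(sys.argv[1],y0=float(sys.argv[2]),side=int(sys.argv[3]) if len(sys.argv)>3 else 0))
          ~~~^^^^^^^^^^^^^^^^^^^^^^^^^^^^^^^^^^^^^^^^^^^^^^^^^^^^^^^^^^^^^^^^^^^^^^^^^^^^^^^^^^^
  File "fit.py", line 26, in fit
    s=least_squares(lambda q:np.array([(edge(q,c) or -99)-r for c,r in m]),p,diff_step=1e-3,x_scale=[.01,.01],loss="soft_l1",f_scale=.7); p=s.x
    return func(*args, **kwargs)
    result = trf(vector_fun.fun, vector_fun.jac, x0, f0, J0, lb, ub, ftol, xtol,
                 gtol, max_nfev, x_scale, loss_function, tr_solver,
                 tr_options.copy(), verbose, callback=callback_wrapped)
    return trf_no_bounds(
        fun, jac, x0, f0, J0, ftol, xtol, gtol, max_nfev, x_scale,
        loss_function, tr_solver, tr_options, verbose, callback=callback)
    f_new = fun(x_new)
    self._update_fun()
    ~~~~~~~~~~~~~~~~^^
    self.f = self.fun_
[... 957 characters left out ...]
", line 30, in <module>
    print(fit(sys.argv[1],y0=float(sys.argv[2]),side=int(sys.argv[3]) if len(sys.argv)>3 else 0))
          ~~~^^^^^^^^^^^^^^^^^^^^^^^^^^^^^^^^^^^^^^^^^^^^^^^^^^^^^^^^^^^^^^^^^^^^^^^^^^^^^^^^^^^
  File "fit.py", line 16, in fit
    e=edge(p,c)
  File "fit.py", line 8, in edge
    h=cylhull(T,cx,p[0],p[1],(0,0,0)); h=np.r_[h,h[:1]]; r=[]
  File "ov.py", line 15, in cylhull
    o=pts(cx,cy,yaw,pl); return cv2.convexHull(proj("wrist",np.r_[o[0],o[1]],T).astype(np.float32))[:,0]
                                               ~~~~^^^^^^^^^^^^^^^^^^^^^^^^^^^^
  File "h.py", line 5, in proj
    ci=manip.camera_info(name)
ValueError: time passes only in moves, steps and waits
```

View pics/w9b.png

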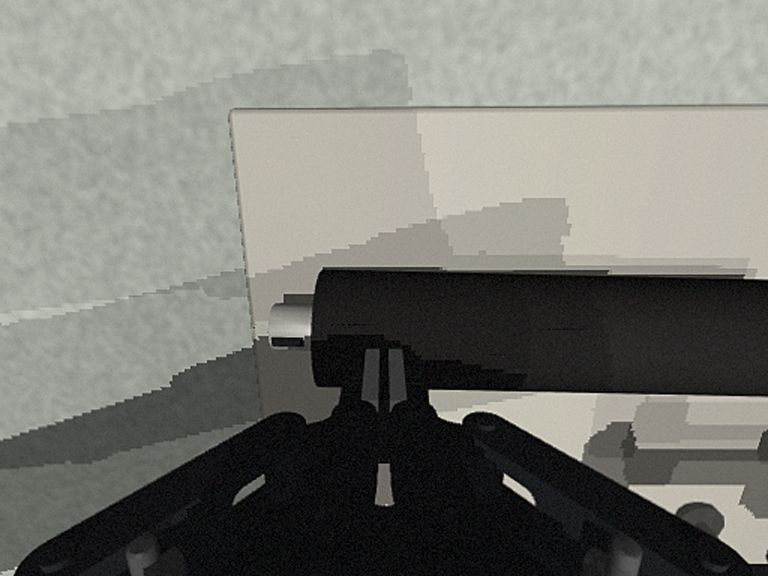

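The camera_info calls are rate-limited, so I'll cache the calibration. The picture shows the roller now lower relative to the plate, so it rolled: its top edge runs from (320,268) to (768,280) and the plate's edge is at row 108.

```bash
cat > mk.py <<'E'
from workcell import manip
import pickle
pickle.dump({n:manip.camera_info(n) for n in("scene","top","wrist")},open("ci.pkl","wb"))
E
python3 mk.py && sed -i 's/^from workcell import manip/from workcell import manip\nimport pickle\nCI=pickle.load(open("\.\/ci.pkl","rb"))/; s/manip.camera_info(name)/CI[name]/; s/manip.camera_info("wrist")/CI["wrist"]/' h.py && for a in w8 w9; do python3 fit.py $a .118;done; python3 fit.py w2 .121 1
```

```text
(array([ 0.12361922, -0.0227741 ]), 55, np.float64(0.7340375268819912))
(array([ 0.11632001, -0.02452788]), 55, np.float64(0.6936983443921463))
(array([ 0.12114899, -0.02267688]), 49, np.float64(0.28016409232697015))
```

```bash
python3 -m crank '[[-1,[0,0,-0.05],[0,0,0]],[-1,[0.16,0,0],[0,0,0]],[-1,[0,0,0.04],[0,0,0]],[-1,[0,0,0.01],[0,0,0]],[-1,[0,0,0],[0,0,0]]]'
```

```text
clock: 18.85
position: [0.4605, 0.124, 0.067]
ee_rot: [0.707, 0.707, 0.0, -0.0]
ft_force: [-1.5, 1.1, 8.2]
grip_width: -0.001
```

Pressing with 8 N behind the crown. Now a 28 mm stroke.

```bash
python3 -m crank '[[-1,[-0.06,0,0],[0,0,0]],[-1,[-0.08,0,0],[0,0,0]],[-1,[-0.08,0,0],[0,0,0]],[-1,[-0.08,0,0],[0,0,0]],[-1,[-0.05,0,0],[0,0,0]]]'; python3 w.py w10; python3 fit.py w10 .102
```

```text
clock: 19.35
position: [0.4598, 0.0953, 0.067]
ee_rot: [0.707, 0.707, -0.0, -0.001]
ft_force: [-5.8, 0.1, 12.5]
grip_width: 0.001
(array([ 0.10060531, -0.02742116]), 55, np.float64(0.8337956181685513))
```

```bash
python3 -m crank '[[-1,[0,0,-0.05],[0,0,0]],[-1,[0.17,0,0],[0,0,0]],[-1,[0,0,0.036],[0,0,0]],[-1,[0,0,0.01],[0,0,0]],[-1,[0,0,0],[0,0,0]]]'
```

```text
clock: 19.9
position: [0.4603, 0.1094, 0.0671]
ee_rot: [0.707, 0.707, -0.0, -0.0]
ft_force: [-1.6, -0.2, 4.7]
grip_width: 0.002
```

```bash
python3 -m crank '[[-1,[-0.06,0,0],[0,0,0]],[-1,[-0.08,0,0],[0,0,0]],[-1,[-0.08,0,0],[0,0,0]],[-1,[-0.08,0,0],[0,0,0]],[-1,[-0.05,0,0],[0,0,0]]]'; python3 w.py w11; python3 fit.py w11 .088
```

```text
clock: 20.4
position: [0.4596, 0.0807, 0.067]
ee_rot: [0.707, 0.707, -0.001, -0.001]
ft_force: [-5.5, 0.9, 9.7]
grip_width: -0.003
(array([ 0.08604505, -0.02303634]), 55, np.float64(0.601017197870874))
```

View pics/w11b.png

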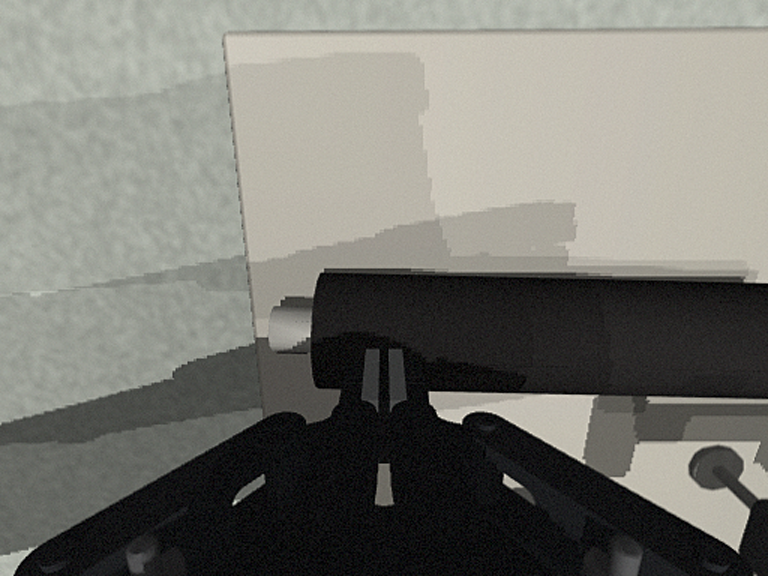

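The roller's axis is now at y≈0.0845. The gauge foot shows as a disc at (715,465) in the enlarged picture, with its stem clear of the roller. Next stroke.

```bash
python3 -m crank '[[-1,[0,0,-0.05],[0,0,0]],[-1,[0.17,0.005,0],[0,0,0]],[-1,[0,0,0.038],[0,0,0]],[-1,[0,0,0.01],[0,0,0]],[-1,[0,0,0],[0,0,0]]]'
```

```text
clock: 20.95
position: [0.4607, 0.0948, 0.0671]
ee_rot: [0.707, 0.707, -0.0, -0.0]
ft_force: [-0.6, 0.2, 2.0]
grip_width: 0.002
```

```bash
python3 -m crank '[[-1,[-0.06,0,0],[0,0,0]],[-1,[-0.08,0,0],[0,0,0]],[-1,[-0.08,0,0],[0,0,0]],[-1,[-0.08,0,0],[0,0,0]],[-1,[-0.05,0,0],[0,0,0]]]'; python3 w.py w12; python3 fit.py w12 .072
```

```text
clock: 21.45
position: [0.4608, 0.0656, 0.0672]
ee_rot: [0.708, 0.707, 0.0, 0.0]
ft_force: [-0.1, -0.8, 1.5]
grip_width: 0.002
(array([ 0.0706011 , -0.02514271]), 55, np.float64(0.6482569350353629))
```

```bash
python3 -m crank '[[-1,[0,0,-0.05],[0,0,0]],[-1,[0.14,0,0],[0,0,0]],[-1,[0,0,0.042],[0,0,0]],[-1,[0,0,0.012],[0,0,0]],[-1,[0,0,0],[0,0,0]]]'
```

```text
clock: 22.0
position: [0.4608, 0.0783, 0.067]
ee_rot: [0.707, 0.707, 0.0, -0.0]
ft_force: [-0.8, 0.1, 3.8]
grip_width: 0.002
```

```bash
python3 -m crank '[[-1,[-0.04,0,0],[0,0,0]],[-1,[-0.06,0,0],[0,0,0]],[-1,[-0.06,0,0],[0,0,0]],[-1,[-0.05,0,0],[0,0,0]],[-1,[-0.03,0,0],[0,0,0]]]'; python3 w.py w13; python3 fit.py w13 .06
```

```text
clock: 22.5
position: [0.4603, 0.0585, 0.0671]
ee_rot: [0.707, 0.707, -0.0, -0.0]
ft_force: [-4.2, 0.1, 8.6]
grip_width: -0.001
(array([ 0.0596434 , -0.02769683]), 55, np.float64(0.6859645186384284))
```

View pics/w13b.png

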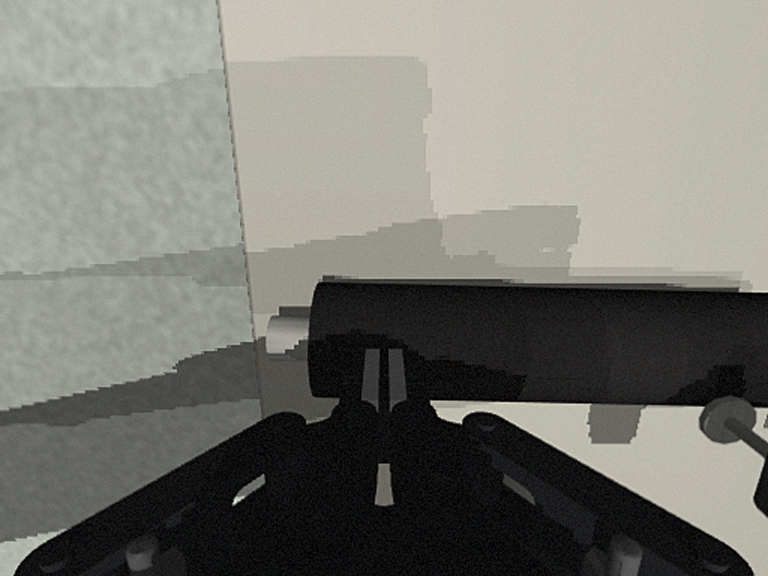

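Run:
```python
from h import *
from scipy.optimize import least_squares
obs={"w2":(611,445),"w11":(715,466),"w13":(727,420)}
Z=lambda p:(np.array(p,float)+.5)/1.5-.5
Ts={n:wristT(*[np.load(f"pics/{n}.npz")[k] for k in "pq"]) for n in obs}
for sub in (["w2","w11","w13"],["w2","w11"],["w11","w13"]):
    s=least_squares(lambda P:np.concatenate([proj("wrist",[P],Ts[n])[0]-Z(obs[n]) for n in sub]),[.59,.04,.08]);print(sub,s.x.round(4),s.fun.round(1))
for n in obs: print(n,onz("wrist",[Z(obs[n])],.079,Ts[n]).round(4))
a=cv2.imread("pics/w13.png")[250:310,440:512]; cv2.imwrite("pics/w13f.png",cv2.resize(cv2.convertScaleAbs(a,alpha=2),None,fx=9,fy=9,interpolation=cv2.INTER_NEAREST))
```

```text
['w2', 'w11', 'w13'] [0.5963 0.0371 0.081 ] [ 0.1  0.2  0.2  0.2 -0.2 -0.2]
['w2', 'w11'] [0.5962 0.0372 0.081 ] [-0.  0.  0. -0.]
['w11', 'w13'] [0.5975 0.0361 0.0798] [ 0.2  0.1 -0.2 -0.1]
w2 [[0.5975 0.0356 0.079 ]]
w11 [[0.5981 0.0354 0.079 ]]
w13 [[0.5984 0.0355 0.079 ]]
```

View pics/w13f.png

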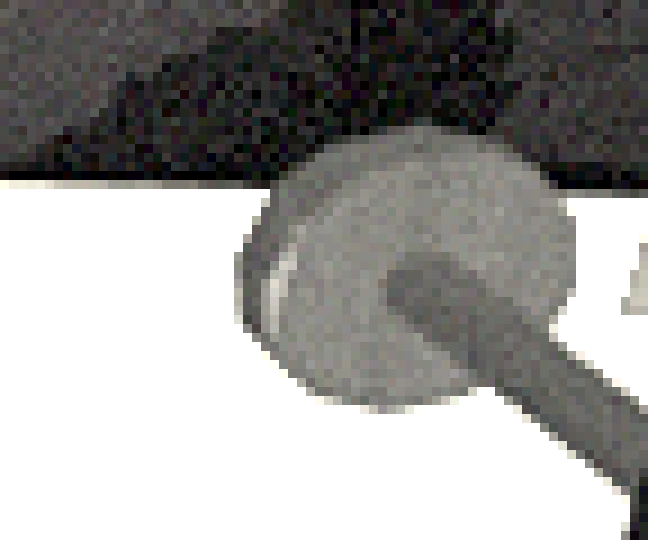

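Run:
```python
from fit import fit
for n,y in(("w2",.121),("w9",.114),("w10",.099),("w11",.0845),("w12",.07),("w13",.058)): print(n,fit(n,y0=y,side=1,cols=range(300,460,4),amp=8),fit(n,y0=y,side=0,cols=range(300,460,4),amp=8))
```

```text
w2 (array([ 0.12120044, -0.02369106]), 40, np.float64(0.23233853347754518)) (array([ 0.12246465, -0.03424585]), 40, np.float64(0.4195636335420829))
w9 (array([ 0.11434839, -0.02420334]), 40, np.float64(0.23115256268286544)) (array([ 0.11609439, -0.02010299]), 40, np.float64(0.8652586101541146))
w10 (array([ 0.09971397, -0.02323046]), 40, np.float64(0.2340182719611903)) (array([ 0.10094519, -0.02362463]), 40, np.float64(0.6425587379641371))
w11 (array([ 0.08405481, -0.02456817]), 40, np.float64(0.26596326069415)) (array([ 0.08579644, -0.01826523]), 40, np.float64(0.38071371679029653))
w12 (array([ 0.06843137, -0.0242406 ]), 40, np.float64(0.23309267063373795)) (array([ 0.07056133, -0.0246234 ]), 40, np.float64(0.7512050485129578))
w13 (array([ 0.05767272, -0.02714408]), 40, np.float64(0.2582790567296058)) (array([ 0.05999518, -0.02679015]), 40, np.float64(0.7614074869205751))
```

The lower-edge fit is clean: the roller's axis is at y=0.0577. The foot triangulates to (0.596, 0.037, 0.081), and I read the 0.081 as the disc's upper face. The axis should end at y≈0.0385, so 19 mm remain. Next stroke: about 14 mm.

```bash
python3 -m crank '[[-1,[0,0,-0.05],[0,0,0]],[-1,[0.1,0,0],[0,0,0]],[-1,[0,0,0.04],[0,0,0]],[-1,[0,0,0.01],[0,0,0]],[-1,[0,0,0],[0,0,0]]]'
```

```text
clock: 23.05
position: [0.4609, 0.0671, 0.0671]
ee_rot: [0.707, 0.707, 0.0, -0.0]
ft_force: [-1.2, 0.8, 4.9]
grip_width: 0.001
```

```bash
python3 -m crank '[[-1,[-0.05,0,0],[0,0,0]],[-1,[-0.07,0,0],[0,0,0]],[-1,[-0.07,0,0],[0,0,0]],[-1,[-0.07,0,0],[0,0,0]],[-1,[-0.05,0,0],[0,0,0]]]'; python3 w.py w14; python3 -c "
from fit import fit
print(fit('w14',y0=.044,side=1,cols=range(300,440,4),amp=10))"
```

```text
clock: 23.55
position: [0.4603, 0.0418, 0.067]
ee_rot: [0.707, 0.707, -0.0, -0.001]
ft_force: [-4.4, 0.7, 9.3]
grip_width: -0.0
(array([ 0.04412716, -0.0243589 ]), 35, np.float64(0.2504418990462227))
```

View pics/w14b.png

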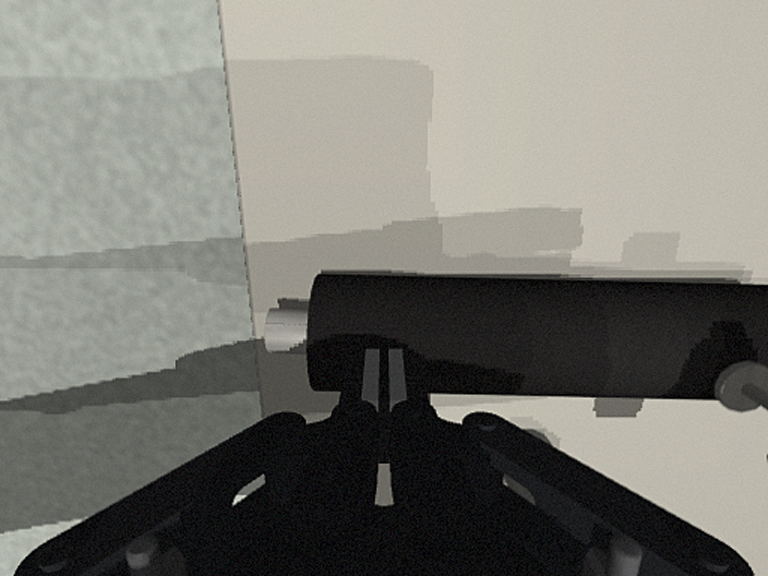

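The foot disc is now over the roller's top at (745,385), and the axis is at y=0.0441. I'll reposition the tip and check before the last 5–6 mm.

```bash
python3 -m crank '[[-1,[0,0,-0.05],[0,0,0]],[-1,[0.11,0,0],[0,0,0]],[-1,[0,0,0.04],[0,0,0]],[-1,[0,0,0.01],[0,0,0]],[-1,[0,0,0],[0,0,0]]]'; python3 w.py w15; python3 -c "
from fit import fit
print(fit('w15',y0=.044,side=1,cols=range(300,440,4),amp=10))"
```

```text
clock: 24.1
position: [0.4609, 0.0512, 0.0671]
ee_rot: [0.707, 0.707, 0.0, -0.0]
ft_force: [-1.4, 1.4, 7.0]
grip_width: -0.0
(array([ 0.04357563, -0.02449416]), 31, np.float64(0.26147048660448036))
```

```bash
python3 -m crank '[[-1,[-0.03,0,0],[0,0,0]],[-1,[-0.04,0,0],[0,0,0]],[-1,[-0.035,0,0],[0,0,0]],[-1,[-0.02,0,0],[0,0,0]],[-1,[0,0,0],[0,0,0]]]'; python3 w.py w16; python3 -c "
from fit import fit
print(fit('w16',y0=.039,side=1,cols=range(300,430,4),amp=10))"
```

```text
clock: 24.65
position: [0.4606, 0.0407, 0.067]
ee_rot: [0.707, 0.707, -0.0, -0.0]
ft_force: [-4.1, -0.5, 8.1]
grip_width: 0.001
(array([ 0.03831835, -0.03455065]), 33, np.float64(0.40177188094043004))
```

View pics/w16b.png

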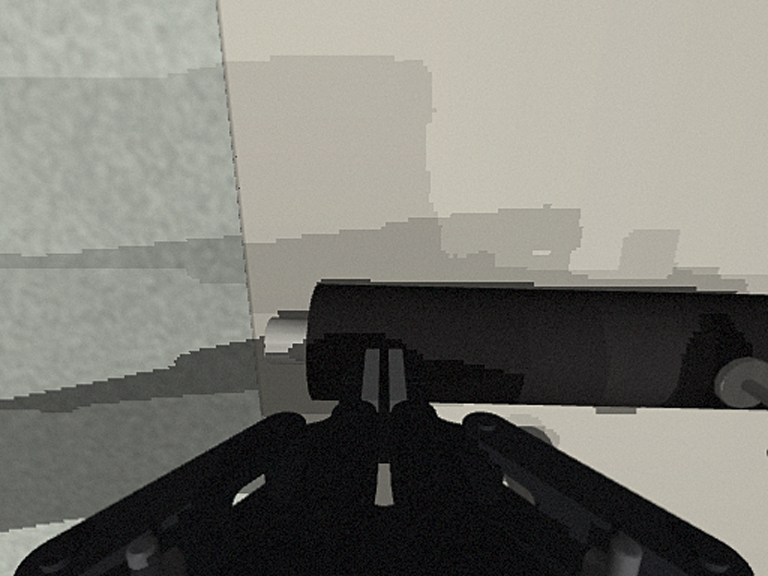

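The axis measures 0.038, with the foot disc on top at (745,383). I'll lift straight off and verify from a clear view.

```bash
python3 -m crank '[[-1,[0,0,-0.05],[0,0,0]],[-1,[0,0,-0.25],[0,0,0]],[-1,[0,0,-0.4],[0,0,0]],[-1,[0.2,0,-0.3],[0,0,0]],[-1,[0,0,0],[0,0,0]]]';python3 -m crank '[[-1,[0.2,0,-0.1],[0,0,0]],[-1,[0,0,0],[0,0,0]],[-1,[0,0,0],[0,0,0]],[-1,[0,0,0],[0,0,0]],[-1,[0,0,0],[0,0,0]]]'; python3 w.py w17
python3 -c "
from fit import fit
print(fit('w17',y0=.039,side=1,cols=range(300,360,4),amp=8),fit('w17',y0=.039,side=0,cols=range(250,400,4),amp=8))
from ov import *
overlay('w17',.534,.0385,-.0245,(.5663,.0371,.001))"
```

```text
clock: 25.2
position: [0.4625, 0.0588, 0.1498]
ee_rot: [0.706, 0.708, 0.002, 0.001]
ft_force: [-0.4, 0.3, -0.5]
grip_width: 0.001
clock: 25.7
position: [0.4605, 0.0719, 0.1544]
ee_rot: [0.708, 0.707, -0.0, -0.0]
ft_force: [0.4, 1.0, 0.6]
grip_width: -0.001
(array([ 0.03850673, -0.02451997]), 15, np.float64(0.3020349647506464)) (array([ 0.04077203, -0.02071782]), 38, np.float64(0.36137128560747556))
```

View pics/w17b.png

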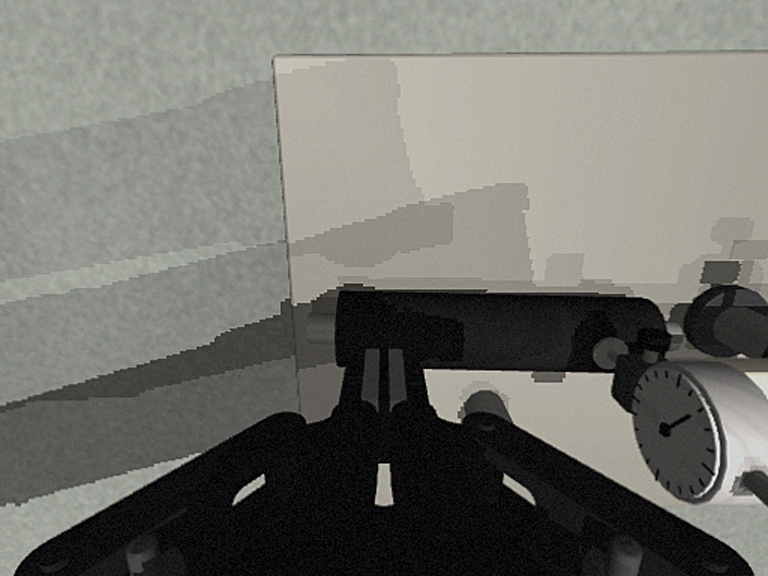

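View pics/w17o.png

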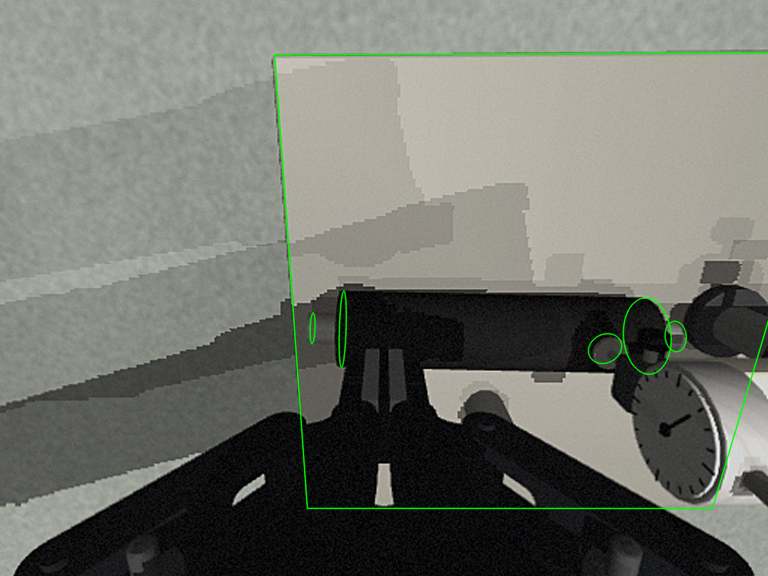

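Run:
```python
from h import *
d=np.load("pics/w17.npz");T=wristT(d["p"],d["q"])
for z in(.078,.081,.084,.087): print(z,(proj("wrist",[[.5963,.0371,z]],T)[0]+.5)*1.5-.5)
a=cv2.imread("pics/w17.png")[185:285,350:470]; cv2.imwrite("pics/w17f.png",cv2.resize(a,None,fx=6,fy=6,interpolation=cv2.INTER_CUBIC))
im=manip.camera("scene")[170:345,200:410]; cv2.imwrite("pics/s17.png",cv2.resize(im,None,fx=3.4,fy=3.4,interpolation=cv2.INTER_CUBIC))
im=manip.camera("top")[85:210,180:315]; cv2.imwrite("pics/t17.png",cv2.resize(im,None,fx=4.4,fy=4.4,interpolation=cv2.INTER_CUBIC))
```

```text
0.078 [605.35791021 349.02554175]
0.081 [607.86412098 351.21791919]
0.084 [610.42774867 353.46045425]
0.087 [613.05079338 355.75489175]
```

View pics/w17f.png

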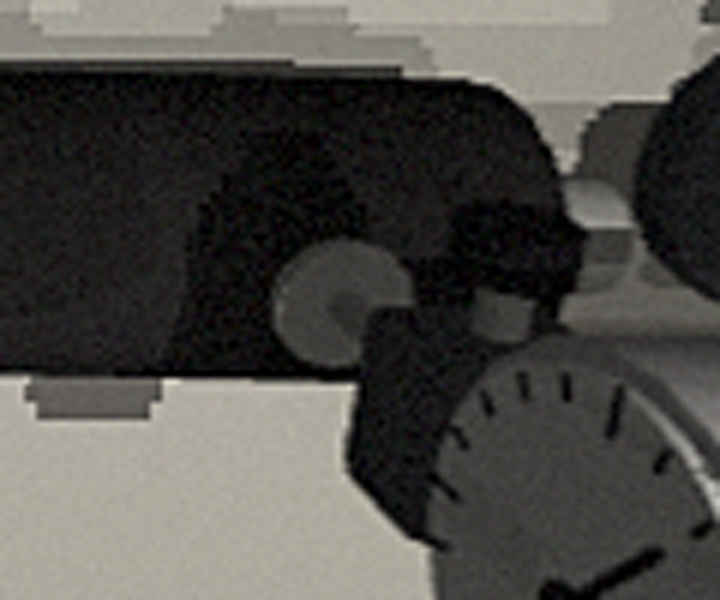

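View pics/s17.png

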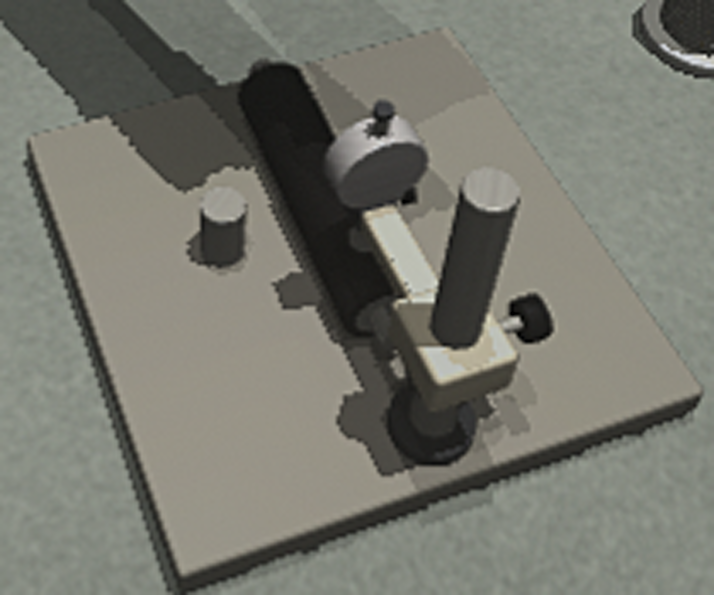

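View pics/t17.png

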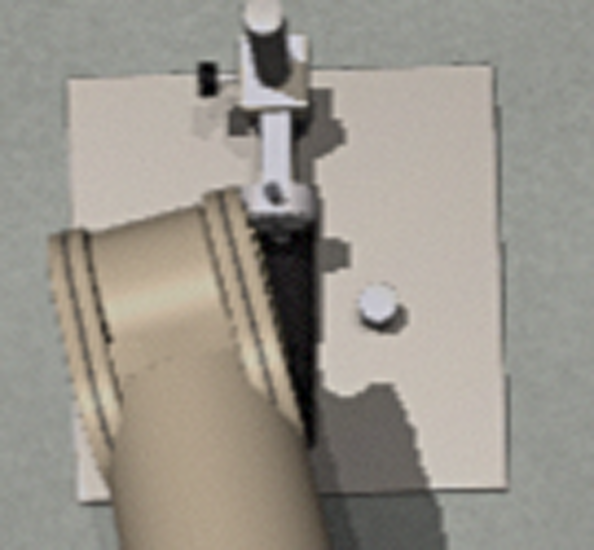

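Run:
```python
from h import *
q=onz("top",[[(316.5)/4.4-.5+180,(330.5)/4.4-.5+85],[(318)/4.4-.5+180,(250.5)/4.4-.5+85]],.055)
print(q, q[:,1]+.0235-(q[:,0]-.535)*-.0245)
```

```text
[[0.52121278 0.0157416  0.055     ]
 [0.58363848 0.01312523 0.055     ]] [0.03890382 0.03781688]
```

```bash
python3 -c "
from workcell import manip
o=manip.get_obs();print(o['clock'],o['position'],o['ft_force']);print(manip.hand_in())"
```

```text
25.85 [0.46069554 0.07226662 0.15474718] [-0.55166021 -0.00430531  0.98008725]
the job is handed in; nothing more can be done
None
```

I rolled the roller from above in seven short strokes, with shut fingertips near the robot's end. It travelled about 83 mm across the plate until its top lay under the gauge foot. I then lifted clear and handed in at 25.9 s.

**Last checks:**
- **Roller position:** after the lift the axis measured y = 0.0385 m at mid-length in the wrist view, and about 0.038 m in the top view. That puts the track point at y ≈ 0.037 m, against 0.037 m for the foot (wrist view) and 0.038 m (plate fit).
- **Foot lift:** the foot's disc sits about 3 mm higher than before, so it is lifted.
- **Roller at rest:** it did not shift measurably between the last stroke and the view after lifting.
- **Surroundings:** the setting block looks unmoved, and I did not touch the gauge, the rings or the driver. I did not measure the last three afterwards.

**What disagreed or went wrong:**
- **Fingertip length:** the shut tips touched the roller only with the TCP at z ≈ 0.067 m, although tips 22 mm ahead should have touched at about 0.102 m.
- **Contact force:** because of that I found contact by feel and pressed to about 62 N at the fingertip before backing off. The strokes themselves were made at about 2 to 13 N.
- **Offset along the roller:** the track point may lie about 2–3 mm off the foot's centre along the axis. That is close to the calibration error, and rolling could not correct it.

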